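# Snap a conduit clip shut with pliers

### The arm

A 6-joint arm with a two-finger parallel gripper is mounted at the origin on the work surface. World frame = base frame: x ahead of the robot, y to its left, z up, the work surface at z = 0. Lengths are in m, angles in rad, forces in N, time in s.
With the tool pointing down it reaches from about 0.15 to 0.775 m from the base axis. Payload 6.1 kg.
Tool frame: the origin (TCP) lies midway between the tips of the shut fingers; the grasp point (between the pads) lies 19 mm behind it; z points along the fingers, y is the direction in which the jaws open and shut (so a half turn about z gives the same grasp; the last joint's range is limited). The gripper opens to 85 mm and grips with 20 to 120 N. Pads are 22 mm wide; open, the fingers measure 114 mm over their backs; the gripper's body (76 mm by 85 mm) begins 54 mm behind the grasp point. The pads swing forward as they close: fully open they stand 13 mm farther back than shut.
Start: joints at [1.347, 0.126, -0.04, 1.405, 0, 1.571], TCP at [0.117, 0.512, 0.208] pointing down, gripper open.
Joint ranges: [-2.72, 2.72], [-0.95, 1.95], [-1.27, 1.35], [-1.78, 2.02], [-1.46, 1.47], [-3.14, 3.14]. Speed limits (rad/s): [2.39, 2.39, 3.01, 3.14, 3.14, 3.14].

### API

Orientations are given as a rotation vector (axis times angle).
In Python, from workcell import get_obs, viewer, robot, models gives the robot as it stands.
- The arm moves only by the tool jog_arm, never from a script. Its argument "deltas" is one flat list of numbers, 7 for each row, row after row: the shift along the tool's x, y, z in mm, then the turn, a rotation vector about the tool's x, y, z in degrees, then the opening, from 0 (shut) to 1 (fully open). A call has 1 to 10 rows; each row shifts and turns the commanded pose from where the row before left it, along the tool's axes as they then stand; what a row does not reach is not made up. A row lasts 1/12 s, in which the tool goes at most 41.7 mm and 7.16 degrees, less where a joint would pass 70% of its speed; a pose out of reach is approached as far as the arm can. A call with a gripper value outside its range is refused whole. The fingers move at their own pace and stop on an object; the grip force is fixed at half the most. Time passes only in rows, so rows that do not move let the fingers close. It gives the time, the measured TCP pose, the force and the opening at its end, in the units of the state.
- get_obs(): the state, without advancing time (a new reading comes with each control period).
- viewer.capture(name): name is "scene" or "top" or "wrist"; returns the picture (480x640x3 uint8, red, green, blue); there is no depth.
- viewer.get_calibration(name): a dict with "intrinsics" (3x3 intrinsics, pixels), "extrinsics" (4x4, takes a point from camera to world coordinates). Camera axes: x right, y up, looking along -z (the intrinsics and any distortion apply to the point x, -y, -z); pixel columns grow to the right and rows downward; lengths in m; the calibration is good to about 2 mm. A picture is of the moment at which its call begins: read the wrist's pose just before it. get_calibration takes no time and is no camera call; for the wrist camera it gives the pose at the moment of the call.
- robot.finish_job(): hands the job in, once; it reports no verdict.
Trained networks look in the newest picture that a camera, given by its name, has taken for a name from the list of things; names that differ only in an ending like _2 or _b are one class to them, and where a whole thing is asked for, a point or a joint stands for the part that bears it (a point fixed in the world has none). Each returns a list of dicts, best first, with "conf" (0 to 1); they miss things now and then, are a little off and sometimes report something else, mostly with a low value. They report only what shows in the picture. A call takes as long as a camera call. They do not tell look-alikes from the thing itself.
- models.find_in(camera, name): "bbox" ([left, top, right, bottom] in pixels, round what is visible of it).
- models.regions_of(camera, name): "pixels" (480x640 bool, what is visible of it) and "bbox" ([left, top, right, bottom] in pixels, round what is visible of it).
The state is a dict: "time_s": time; "qpos": joint angles; "joint_vel": joint speeds; "tau": joint torques, N m; "eef_pos": TCP position; "tool_rot": TCP orientation; "wrist_force": force on the tool from outside, world axes, zero at the start; "torque": the same for the moment, N m; "finger_gap": finger opening in m.
Only numpy, scipy, OpenCV 4.12 (cv2) and the standard library are available. Lean on these libraries where they do the work, as an engineer would, in place of code of your own. Each camera call takes 0.05 s, during which the arm holds its last target.

### The job

Use the pliers to squeeze the ears of the open conduit clip together until its snap tongue clicks over and the clip stays shut by itself; do not push the clip with the fingers. Then lay the pliers flat inside the empty steel tray without dropping them, and leave the other things on the bench where they are.

Things in the scene. Friction and masses are not known exactly. Their poses are not given: they have to be found in the camera images.
- clip_ears (a point): open black nylon snap clip on the thicker conduit (27 mm) of two on a plywood board. Point midway between its two upright ears, 80 mm above the bench: squeeze here. x: along the conduit towards the steel junction box; y: across the ears (left ear at +y); z up. Ears 26 mm long along x, 67 to 94 mm above the bench. Outer faces 18 mm apart here while open, 10 mm shut
- clip_left (a joint): angle (rad) of the clip's left half: 0.09 sprung open, 0 shut, -0.015 squeezed hard; snapped it stays below 0.025. Both halves rock in about the channel under the conduit, each against 6 to 9 N at the ears. Below 70 mm over the bench the clip bulges round the conduit: keep the jaws above that
- clip_right (a joint): angle (rad) of the clip's right (-y) half, same values as the left
- snap_tongue (a joint): angle (rad) of the snap tongue, 12 mm wide, that bridges the ears on top; its hook reaches down to 91 mm above the bench: keep the jaws below that. 0 at rest, up to 0.4 while it rides over the right ear's top bar, back to about 0 with the click
- conduit_end (a point): free end of the clip's conduit, on its axis, 52 mm above the bench and 45 mm on the -x side of the ears; same axes as clip_ears. A thinner conduit 75 mm to the left (+y) has such a clip shut already (82 mm high). The junction box begins 105 mm beyond the ears, 93 mm high; the board is 18 mm thick and begins 50 mm before the ears
- pliers_grip (a point): pliers lying flat, spring-open: dark steel jaws, black rubber handles, 175 mm long, 0.15 to 0.25 kg. Point midway between the handles at half their height (8 mm up), where to grip, a finger outside each handle. x towards the jaws, z up. Handles 16 mm tall, from 70 mm behind to 33 mm ahead of the point; 61 mm wide outside here, 85 mm at the rear end
- plier_leg (a joint): closing angle (rad) of the pliers: 0 open (jaws 28 mm apart, 61 mm outside the handles at the grip point), 0.44 jaws 10 mm apart as the shut clip needs (36 mm outside the handles), stop at 0.5 (32 mm). The handles resist with 14 N each from the start, about 25 N at the click. Held at 56 mm outside the handles they are firm in the grip and the jaws are 25 mm apart
- pliers_nose (a point): point between the jaw tips of the open pliers, 101 mm ahead of pliers_grip, same height and axes. The jaws bite over the last 20 mm (middle 94 mm ahead of the grip point), are 10 mm thick and centred at half the handles' height; pivot 55 mm ahead of the grip point
- tray_middle (a point): empty open steel tray, 250 mm (its x) by 170 mm (its y) outside, walls 3 mm thick and 14 mm high; point at the middle of its inner floor, 3 mm above the bench. On the other side of the board from the pliers
- coupling_mid (a point): steel conduit coupling, a tube 33 mm across and 42 mm tall standing on the plywood board to the right of the clip; point half-way up. Leave alone.
- screwdriver_grip (a point): screwdriver lying on the bench in front of the board; point at its handle. Leave alone.
- tape_measure: grey tape measure, 66 x 62 x 34 mm, lying in front of the board; origin under its centre. Leave alone.
- pencil: flat wooden pencil, 170 mm long, 7 mm high, lying in front of the board; origin under its centre. Leave alone.
- jar: glass jar with steel lid, 68 mm across and 85 mm tall, standing beyond, left of the junction box; origin under its centre. Leave alone.
- elbow: bent piece of 27 mm conduit lying beyond the right-hand side; origin at one end. Leave alone.
Mind the look-alikes: they are no part of the job. Of the things that look like the part that bears pliers_grip, the middle-sized one is meant.

How it is judged:
On the way, in this order (a step that is already met when the one before it is completed fails the run):
1. the pliers are lifted off the bench in the fingers (height (world z) of pliers_grip above 0.04 m and contact force between the fingers and pliers above 1 N), for 0.2 s.
2. the pliers' jaws have squeezed the clip shut: both halves home and the snap tongue down (value of joint each of clip_left, clip_right below 0.03 rad and value of joint snap_tongue below 0.1 rad and distance between pliers_nose and clip_ears below 0.05 m), for 0.1 s.
At the end, for the whole second after the job is handed in: The clip stays shut by itself (both halves within 0.03 rad of closed, tongue down within 0.1 rad) and the pliers lie flat (within 0.06 rad) and still on the tray's floor, grip point and nose inside its walls, let go (value of joint each of clip_left, clip_right below 0.03 rad and value of joint snap_tongue below 0.1 rad and x of pliers_grip in the frame of tray_middle between -0.122 and 0.122 m and y of pliers_grip in the frame of tray_middle between -0.082 and 0.082 m and x of pliers_nose in the frame of tray_middle between -0.122 and 0.122 m and y of pliers_nose in the frame of tray_middle between -0.082 and 0.082 m and z of pliers_grip in the frame of tray_middle below 0.013 m and angle between pliers_grip's own z axis and vertical below 0.06 rad and linear speed of pliers below 0.02 m/s and contact force between the fingers and pliers below 0.1 N); the robot touches nothing.
It fails at once if the clip pushed with the fingers instead of the pliers (over 2 N) (contact force between the fingers and clip_left above 2 N or contact force between the fingers and clip_right above 2 N).
It fails at once if the pliers dropped (falling free faster than 0.7 m/s) (linear speed of pliers above 0.7 m/s and contact force between the fingers and pliers below 0.05 N).
It fails at once if another thing on the bench moved by more than 25 mm (distance of any of coupling_mid, screwdriver_grip, tape_measure, pencil, jar, elbow from where it was at the start of the episode above 0.025 m).
It also fails if it takes over 53 s, if anything falls off the work surface, if the arm or the gripper's body presses on something with over 40 N, if the wrist force passes 120 N, or if a joint passes its speed limit or range.

## Working session

There is one attempt and no reset: what is moved stays moved. The work goes in short steps, Python scripts to look and compute and a tool call to move; the robot and the scene stay as the last step left them, time stands still between calls to the robot, and variables do not carry over. Pictures are saved under pics/ and viewed, and the job is handed in when it is done.

Besides the shell and the picture viewer there is one more tool, called after "Request:" as name(argument=value, ...), one argument or row to a line, values as JSON. jog_arm: Moves the arm, as the interface text tells. Its arguments: {"type":"object","properties":{"deltas":{"type":"array"}},"required":["deltas"]}

```bash
mkdir -p pics; ls; python3 - <<'E'
from workcell import get_obs, viewer
import cv2
print(get_obs())
for n in ["scene","top","wrist"]:
    im=viewer.capture(n); cv2.imwrite(f"pics/{n}0.png",im[:,:,::-1])
    c=viewer.get_calibration(n); print(n,c)
E
```

```text
pics
{'time_s': 0.0, 'qpos': array([ 1.34701620e+00,  1.26412402e-01, -4.06436498e-02,  1.40539340e+00,
        4.22966307e-06,  1.57077078e+00]), 'joint_vel': array([-3.74183123e-04,  4.97766977e-04, -4.79947361e-04,  6.42238727e-04,
       -9.48317948e-05,  2.11201524e-04]), 'tau': array([-6.90088909e-04, -4.35913575e+01,  3.52924633e+01,  1.72402232e-02,
       -4.54281860e-05, -4.10383151e-06]), 'eef_pos': array([0.11640374, 0.51146416, 0.20699519]), 'tool_rot': array([-3.50718923e-01, -3.12176356e+00,  2.57958553e-03]), 'wrist_force': array([-0.53803482, -0.51389157, -0.88047585]), 'torque': array([ 0.01314888, -0.02035561, -0.04880784]), 'finger_gap': 0.08540359132985947}
scene {'intrinsics': array([[564.5599822 ,   0.        , 316.77516976],
       [  0.        , 564.5599822 , 237.59115777],
       [  0.        ,   0.        ,   1.        ]]), 'extrinsics': array([[-0.8462158 , -0.41579302,  0.33321913,  0.89821351],
       [ 0.53257591, -0.67970171,  0.50434956,  0.63505333],
       [ 0.01678459,  0.60425305,  0.79661567,  1.08970642],
       [ 0.        ,  0.        ,  0.   
[... 288 characters left out ...]
078, -0.01124425,  0.01148863,  0.02790428],
       [ 0.01004458,  0.12098348,  0.9926037 ,  1.1520956 ],
       [ 0.        ,  0.        ,  0.        ,  1.        ]])}
wrist {'intrinsics': array([[420.89018063,   0.        , 324.09890091],
       [  0.        , 420.89018063, 236.92328893],
       [  0.        ,   0.        ,   1.        ]]), 'extrinsics': array([[ 2.22314100e-01, -9.29876016e-01, -2.93099021e-01,
         4.13969891e-02],
       [ 9.74974683e-01,  2.11753188e-01,  6.77123010e-02,
         5.28301308e-01],
       [-8.99392653e-04, -3.00817525e-01,  9.53681293e-01,
         3.73430911e-01],
       [ 0.00000000e+00,  0.00000000e+00,  0.00000000e+00,
         1.00000000e+00]])}
```

View pics/scene0.png

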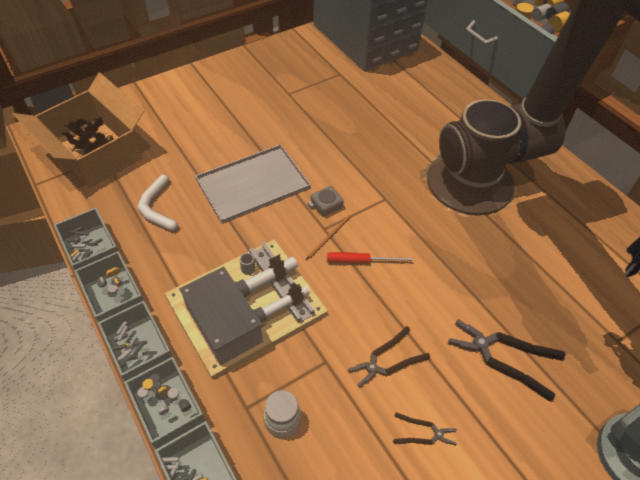

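View pics/top0.png

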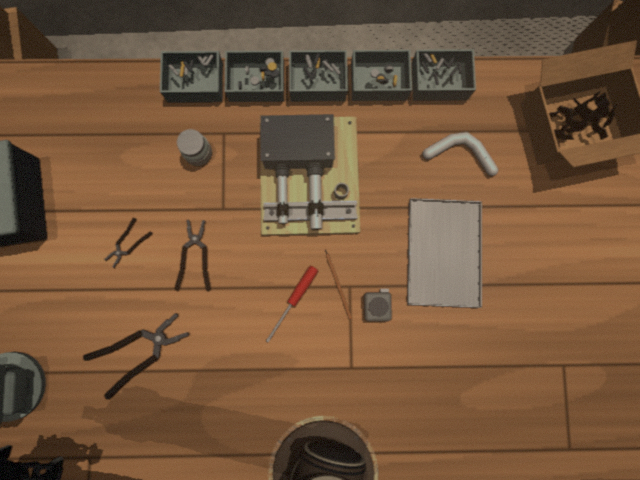

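View pics/wrist0.png

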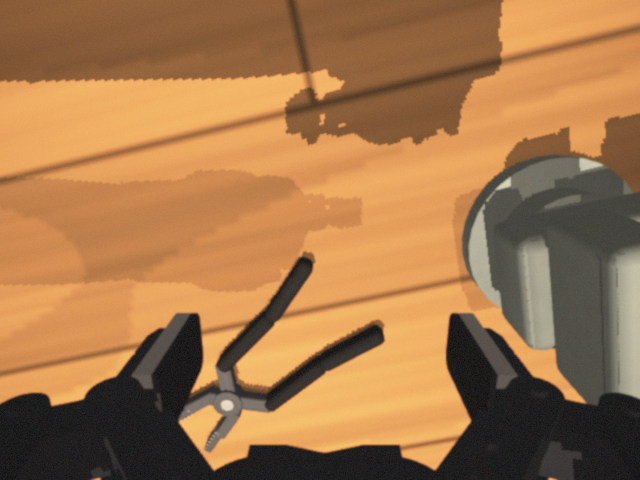

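Top view: the three pliers are at about (128,243) small, (195,255) mid and (140,352) large. The target is the middle one, with its nose pointing up the picture (+x). The open clip is on the thicker conduit at about (316,210), and the tray is at (444,253).

```bash
cat > h.py <<'E'
import numpy as np, cv2
from workcell import get_obs, viewer, models
from scipy.spatial.transform import Rotation as R
def ray(cal,uv):
    K,E=cal["intrinsics"],cal["extrinsics"]
    d=np.linalg.inv(K)@np.array([uv[0],uv[1],1.0]); d=np.array([d[0],-d[1],-d[2]])
    d=E[:3,:3]@d; return E[:3,3],d/np.linalg.norm(d)
def onz(cal,uv,z):
    o,d=ray(cal,uv); return o+d*(z-o[2])/d[2]
def tri(cals,uvs):
    A=np.zeros((3,3));b=np.zeros(3);L=[]
    for c,u in zip(cals,uvs):
        o,d=ray(c,u);P=np.eye(3)-np.outer(d,d);A+=P;b+=P@o;L.append((o,P))
    p=np.linalg.solve(A,b);return p,[np.linalg.norm(P@(p-o))*1000 for o,P in L]
def proj(cal,p):
    E=cal["extrinsics"];q=E[:3,:3].T@(np.asarray(p)-E[:3,3]);q=np.array([q[0],-q[1],-q[2]])
    v=cal["intrinsics"]@q;return v[:2]/v[2]
E
python3 - <<'E'
from h import *
np.set_printoptions(precision=4,suppress=True)
for cam in ["scene","top"]:
    im=viewer.capture(cam); cal=viewer.get_calibration(cam)
    for n in ["pliers_grip","clip_ears","clip_left","snap_tongue","tray_middle","coupling_mid","conduit_end"]:
        try: r=models.regions_of(cam,n)
        except Exception as e: print(n,e); continue
        for d in r:
            m=d["pixels"].astype(np.uint8);M=cv2.moments(m,True)
            c=(M["m10"]/M["m00"],M["m01"]/M["m00"]) if M["m00"] else (0,0)
            print(cam,n,round(d["conf"],2),np.round(d["bbox"]),int(M["m00"]),np.round(c,1),onz(cal,c,0.008))
    cv2.imwrite(f"pics/{cam}_crop.png",cv2.resize(im[170:330,150:400] if cam=="top" else im[230:400,220:450],None,fx=3,fy=3,interpolation=cv2.INTER_CUBIC)[:,:,::-1])
E
```

```text
scene pliers_grip 0.91 [450. 320. 566. 401.] 2069 [507.3 355.4] [0.2706 0.4196 0.008 ]
scene pliers_grip 0.59 [392. 409. 452. 444.] 560 [423.3 431.4] [0.5198 0.4507 0.008 ]
scene pliers_grip 0.58 [350. 330. 426. 391.] 901 [386.2 360.7] [0.4936 0.2957 0.008 ]
scene clip_ears 0.91 [164. 239. 327. 380.] 12161 [244.  307.8] [0.6848 0.0304 0.008 ]
scene clip_left 0.67 [273. 255. 286. 280.] 234 [278.5 268.8] [ 0.5691 -0.0195  0.008 ]
scene snap_tongue 0.56 [273. 257. 277. 263.] 44 [276.4 259.5] [ 0.5604 -0.0446  0.008 ]
scene tray_middle 0.63 [197. 144. 308. 222.] 5040 [251.2 182.5] [ 0.4952 -0.2899  0.008 ]
scene coupling_mid 0.83 [240. 254. 254. 274.] 267 [246.8 263.7] [ 0.6246 -0.0701  0.008 ]
scene conduit_end 0.87 [166. 241. 330. 378.] 11906 [244.2 307.8] [0.6844 0.0306 0.008 ]
top pliers_grip 0.95 [107. 219. 152. 268.] 384 [126.1 244. ] [0.5168 0.4533 0.008 ]
top pliers_grip 0.79 [177. 220. 210. 294.] 640 [193.6 255.9] [0.4871 0.2958 0.008 ]
top pliers_grip 0.56 [ 85. 314. 190. 396.] 1391 [139.2 350.6] [0.2727 0.4154 0.008 ]
top clip_ears 0.15 [317. 200. 322. 214.] 84 [320.4 207.8] [ 0.5976 -0.0009  0.008 ]
top clip_left 0.43 [309. 202. 315. 213.] 81 [311.7 207.3] [0.5992 0.0196 0.008 ]
top tray_middle 0.87 [407. 198. 484. 307.] 7899 [444.9 252.9] [ 0.4875 -0.2912  0.008 ]
top coupling_mid 0.59 [335. 180. 354. 202.] 175 [341.1 190.8] [ 0.6382 -0.0507  0.008 ]
top conduit_end 0.58 [176. 221. 208. 292.] 817 [193.7 256.8] [0.4852 0.2955 0.008 ]
top conduit_end 0.55 [258. 112. 356. 237.] 11531 [308.9 174.5] [0.6784 0.0253 0.008 ]
```

```bash
python3 - <<'E'
from h import *
np.set_printoptions(precision=4,suppress=True)
o=get_obs();T=R.from_rotvec(o["tool_rot"]).as_matrix();print(T)
E_=viewer.get_calibration("wrist")["extrinsics"]
print("cam in tool",T.T@(E_[:3,3]-o["eef_pos"]),T.T@E_[:3,:3])
E
```

```text
[[-0.9751  0.222  -0.    ]
 [ 0.222   0.9751  0.    ]
 [ 0.      0.     -1.    ]]
cam in tool [ 0.0769 -0.0006 -0.1662] [[-0.0004  0.9537  0.3008]
 [ 1.      0.0004 -0.0002]
 [-0.0003  0.3008 -0.9537]]
```

View pics/top_crop.png

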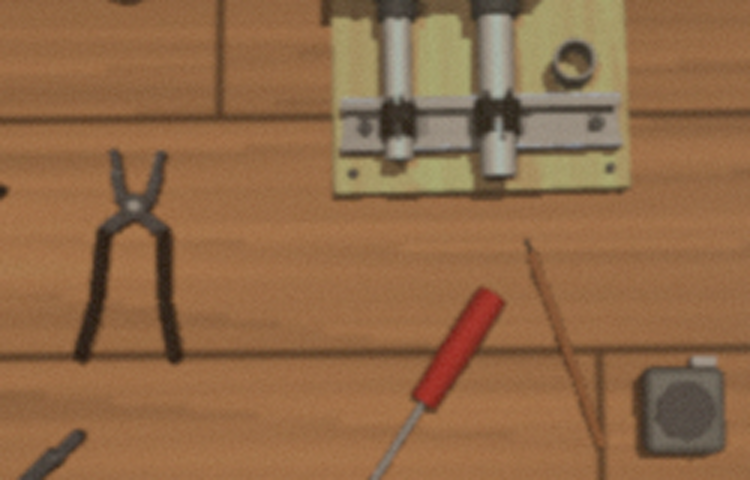

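View pics/scene_crop.png

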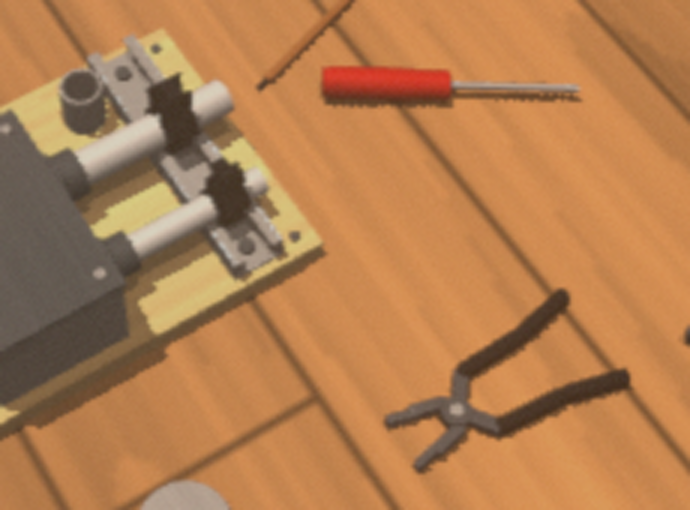

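The middle pair of pliers lies almost along +x. I'll turn the tool half round so the camera sits over the jaw side, first checking which way joint 6 goes.

Request:
jog_arm(
  deltas=[0,0,0,0,0,7,1,0,0,0,0,0,7,1],
)

```text
time_s: 1.12
eef_pos: [0.1165, 0.5119, 0.2078]
tool_rot: [-0.737, -3.054, 0.0]
wrist_force: [0.2, -0.7, -0.5]
finger_gap: 0.0854
```

```bash
cat >> h.py <<'E'
def plan(pos,heading_deg,n,dirn=None,pitchdown=True):
    """per-row deltas (tool axes) from the measured pose to pos with tool x at heading, z down, rotation about tool z only"""
    o=get_obs();T=R.from_rotvec(o["tool_rot"]).as_matrix();p=o["eef_pos"]
    h=np.degrees(np.arctan2(T[1,0],T[0,0])); dh=(heading_deg-h+180)%360-180
    if dirn=="+" and dh<0: dh+=360
    if dirn=="-" and dh>0: dh-=360
    print("pos",p,"heading",h,"dh",dh,"tilt",T[:,2])
    d=(np.asarray(pos)-p)*1000/n
    for i in range(n):
        a=np.radians(h+dh*i/n); x=np.array([np.cos(a),np.sin(a),0]);y=np.array([np.sin(a),-np.cos(a),0])
        print([round(float(v),1) for v in (d@x,d@y,-d[2])],round(-dh/n,2))
E
python3 - <<'E'
from h import *
np.set_printoptions(precision=4,suppress=True)
print(get_obs()["qpos"]); plan([0.45,0.296,0.2],-3,26,"-")
E
```

```text
[ 1.347   0.1258 -0.0396  1.4054  0.0001  1.8208]
pos [0.1165 0.5119 0.2078] heading 152.85278531721855 dh -155.85278531721855 tilt [-0.0001 -0.     -1.    ]
[-15.2, -1.5, 0.3] 5.99
[-15.3, 0.1, 0.3] 5.99
[-15.2, 1.7, 0.3] 5.99
[-14.9, 3.2, 0.3] 5.99
[-14.5, 4.8, 0.3] 5.99
[-13.9, 6.3, 0.3] 5.99
[-13.2, 7.7, 0.3] 5.99
[-12.3, 9.0, 0.3] 5.99
[-11.3, 10.3, 0.3] 5.99
[-10.2, 11.4, 0.3] 5.99
[-8.9, 12.4, 0.3] 5.99
[-7.6, 13.3, 0.3] 5.99
[-6.2, 14.0, 0.3] 5.99
[-4.7, 14.5, 0.3] 5.99
[-3.1, 15.0, 0.3] 5.99
[-1.6, 15.2, 0.3] 5.99
[0.0, 15.3, 0.3] 5.99
[1.6, 15.2, 0.3] 5.99
[3.2, 14.9, 0.3] 5.99
[4.8, 14.5, 0.3] 5.99
[6.2, 13.9, 0.3] 5.99
[7.7, 13.2, 0.3] 5.99
[9.0, 12.3, 0.3] 5.99
[10.2, 11.3, 0.3] 5.99
[11.4, 10.2, 0.3] 5.99
[12.4, 9.0, 0.3] 5.99
```

```bash
python3 - <<'E'
from h import *
np.set_printoptions(precision=4,suppress=True)
ct=viewer.get_calibration("top");cs=viewer.get_calibration("scene")
p,r=tri([ct,cs],[(316.5,208.5),(278.5,268)]);print("clip",p,r, onz(ct,(316.5,208.5),.08))
print("pliers pivot",tri([ct,cs],[(150+134/3,170+205/3),(220+456/3,230+408/3)]))
plan([0.58,0.03,0.27],177,24)
E
```

```text
clip [0.5852 0.01   0.0612] [np.float64(1.3132956797155486), np.float64(1.3132956797155768)] [0.5827 0.0095 0.08  ]
pliers pivot (array([0.5276, 0.2922, 0.0152]), [np.float64(0.24095846327901335), np.float64(0.24095846327890785)])
pos [0.1165 0.5119 0.2078] heading 152.85278531721855 dh 24.147214682781453 tilt [-0.0001 -0.     -1.    ]
[-26.3, -9.1, -2.6] -1.01
[-26.2, -9.5, -2.6] -1.01
[-26.0, -10.0, -2.6] -1.01
[-25.8, -10.4, -2.6] -1.01
[-25.6, -10.9, -2.6] -1.01
[-25.5, -11.3, -2.6] -1.01
[-25.2, -11.8, -2.6] -1.01
[-25.0, -12.2, -2.6] -1.01
[-24.8, -12.7, -2.6] -1.01
[-24.6, -13.1, -2.6] -1.01
[-24.4, -13.5, -2.6] -1.01
[-24.1, -13.9, -2.6] -1.01
[-23.9, -14.4, -2.6] -1.01
[-23.6, -14.8, -2.6] -1.01
[-23.4, -15.2, -2.6] -1.01
[-23.1, -15.6, -2.6] -1.01
[-22.8, -16.0, -2.6] -1.01
[-22.5, -16.4, -2.6] -1.01
[-22.2, -16.8, -2.6] -1.01
[-21.9, -17.2, -2.6] -1.01
[-21.6, -17.6, -2.6] -1.01
[-21.3, -17.9, -2.6] -1.01
[-21.0, -18.3, -2.6] -1.01
[-20.7, -18.7, -2.6] -1.01
```

Request:
jog_arm(
  deltas=[-26,-9,-3,0,0,-1,1,-26,-9.5,-3,0,0,-1,1,-26,-10,-3,0,0,-1,1,-26,-10.5,-3,0,0,-1,1,-25.5,-11,-3,0,0,-1,1,-25.5,-11,-3,0,0,-1,1,-25,-12,-3,0,0,-1,1,-25,-12,-3,0,0,-1,1,-25,-12.5,-3,0,0,-1,1,-24.5,-13,-3,0,0,-1,1],
)

```text
time_s: 1.95
eef_pos: [0.311, 0.3117, 0.2381]
tool_rot: [0.458, 3.108, 0.001]
wrist_force: [0.5, 0.1, 0.4]
finger_gap: 0.0856
```

Request:
jog_arm(
  deltas=[-24.5,-13.5,-2.5,0,0,-1,1,-24,-14,-2.5,0,0,-1,1,-24,-14.5,-2.5,0,0,-1,1,-23.5,-15,-2.5,0,0,-1,1,-23.5,-15,-2.5,0,0,-1,1,-23,-15.5,-2.5,0,0,-1,1,-23,-16,-2.5,0,0,-1,1,-22.5,-16.5,-2.5,0,0,-1,1,-22,-17,-2.5,0,0,-1,1,-22,-17,-2.5,0,0,-1,1],
)

```text
time_s: 2.78
eef_pos: [0.505, 0.1113, 0.263]
tool_rot: [0.186, 3.136, 0.0]
wrist_force: [0.1, 0.4, -0.4]
finger_gap: 0.0849
```

Request:
jog_arm(
  deltas=[-21.5,-17.5,-2.5,0,0,-1,1,-21.5,-18,-2.5,0,0,-1,1,-21,-18.5,-2.5,0,0,-1,1,-20.5,-18.5,-2.5,0,0,-1,1,0,0,0,0,0,0,1,0,0,0,0,0,0,1],
)

```text
time_s: 3.28
eef_pos: [0.5823, 0.0315, 0.272]
tool_rot: [-0.081, -3.139, -0.0]
wrist_force: [0.2, -0.1, -0.4]
finger_gap: 0.0855
```

```bash
cat > look.py <<'E'
from h import *
import sys,json
np.set_printoptions(precision=4,suppress=True)
tag=sys.argv[1]
cal=viewer.get_calibration("wrist");im=viewer.capture("wrist")
cv2.imwrite(f"pics/{tag}.png",im[:,:,::-1]);np.savez(f"pics/{tag}.npz",K=cal["intrinsics"],E=cal["extrinsics"])
o=get_obs();print(o["time_s"],o["eef_pos"],R.from_rotvec(o["tool_rot"]).as_matrix()[:,0],"q6",o["qpos"][5])
for n in sys.argv[2:]:
    for d in models.regions_of("wrist",n):
        print(n,round(d["conf"],2),np.round(d["bbox"]),d["pixels"].sum(), np.argwhere(d["pixels"]).mean(0)[::-1] if d["pixels"].any() else None)
E
python3 look.py clipA clip_left clip_right snap_tongue
```

```text
3.3333 [0.5816 0.0323 0.2724] [-0.9987  0.0504  0.001 ] q6 0.10573052408576872
clip_left 0.88 [294. 184. 324. 223.] 685 [308.5504 202.6117]
clip_right 0.69 [278. 185. 295. 223.] 350 [287.7686 199.5286]
clip_right 0.64 [  0.   0. 100. 230.] 18852 [ 41.1682 123.3515]
clip_right 0.16 [288.   1. 342.  57.] 1706 [313.1143  25.2456]
snap_tongue 0.55 [292. 199. 312. 216.] 292 [300.8527 208.6301]
snap_tongue 0.38 [232.   0. 278. 102.] 847 [252.68    45.3872]
```

View pics/clipA.png

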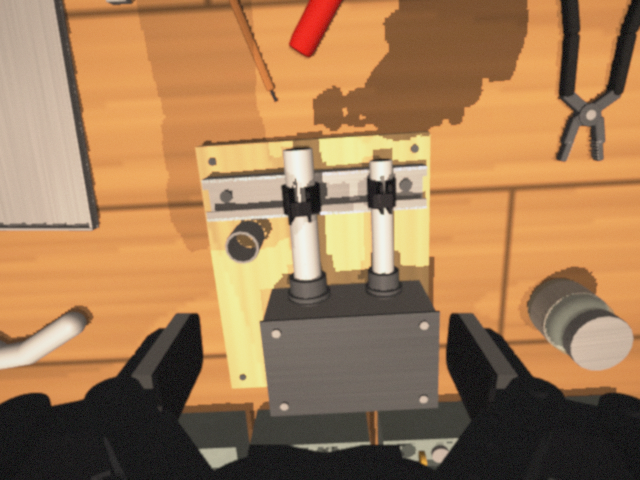

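The wrist view shows the open clip at about (300,200) on the thicker conduit, the shut clip at (381,192), the box below it, and the pliers at top right. I'll take a closer second view.

Request:
jog_arm(
  deltas=[-9,-1,14,0,0,0,1,-9,-1,14,0,0,0,1,-9,-1,14,0,0,0,1,-9,-1,14,0,0,0,1,-9,-1,14,0,0,0,1,-9,-1,14,0,0,0,1,-9,0,14,0,0,0,1,-7,0,12,0,0,0,1,0,0,0,0,0,0,1,0,0,0,0,0,0,1],
)

```text
time_s: 4.32
eef_pos: [0.6509, 0.0231, 0.1616]
tool_rot: [-0.077, -3.138, 0.0]
wrist_force: [-0.1, -0.1, 1.1]
finger_gap: 0.0851
```

```bash
python3 look.py clipB clip_left clip_right snap_tongue; python3 -c "
import cv2
a=cv2.imread('pics/clipA.png')[130:280,190:450];cv2.imwrite('pics/clipA_c.png',cv2.resize(a,None,fx=3,fy=3,interpolation=cv2.INTER_CUBIC))
a=cv2.imread('pics/clipB.png')[0:260,150:450];cv2.imwrite('pics/clipB_c.png',cv2.resize(a,None,fx=2.3,fy=2.3,interpolation=cv2.INTER_CUBIC))"
```

```text
4.3667 [0.6511 0.0231 0.1628] [-0.9988  0.0492  0.0007] q6 0.08474231855895124
clip_left 0.76 [282. 106. 333. 158.] 1576 [307.5133 129.1935]
clip_right 0.93 [266. 105. 292. 162.] 767 [278.1591 129.455 ]
clip_right 0.35 [283. 104. 331. 155.] 1638 [307.0818 129.3559]
snap_tongue 0.95 [281. 119. 314. 143.] 736 [297.3288 131.2853]
```

View pics/clipA_c.png

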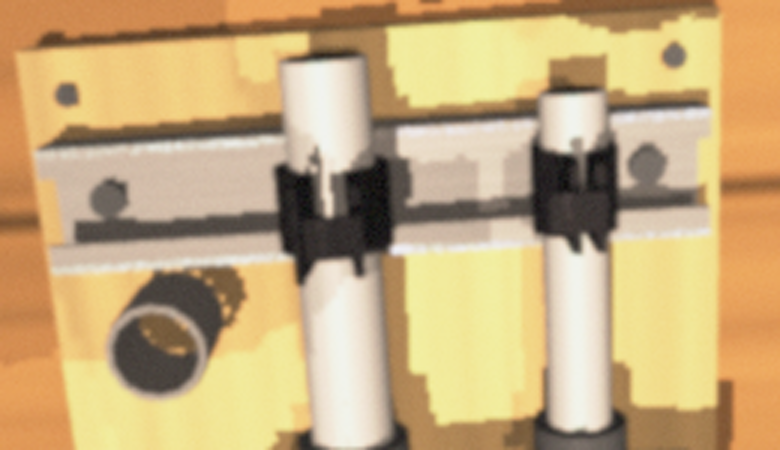

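View pics/clipB_c.png

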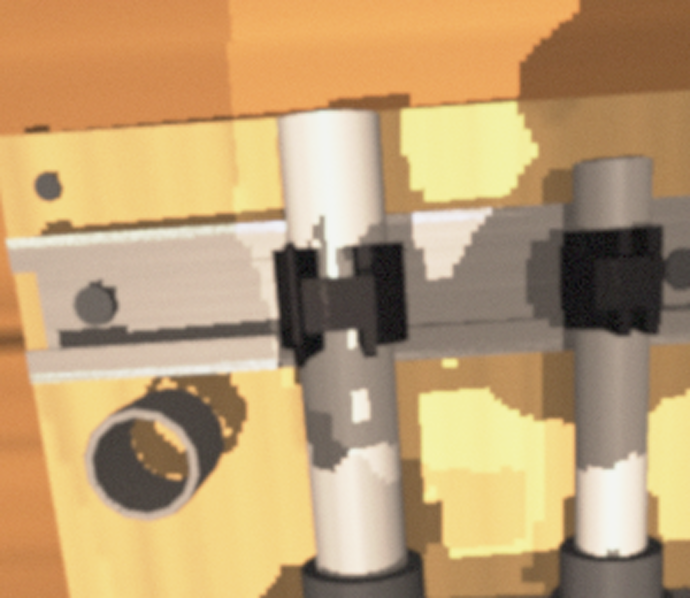

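```bash
python3 - <<'E'
from h import *
np.set_printoptions(precision=4,suppress=True)
def L(t):
    d=np.load(f"pics/{t}.npz");return {"intrinsics":d["K"],"extrinsics":d["E"]}
A,B=L("clipA"),L("clipB")
a=lambda x,y:(190+x/3,130+y/3); b=lambda x,y:(150+x/2.3,y/2.3)
for nm,c,p,q in [("A",A,a(326,62),a(350,430)),("B",B,b(330,118),b(361,545))]:
    P,Q=onz(c,p,.052),onz(c,q,.052);d=Q-P;print(nm,"end",P,"far",Q,"heading",np.degrees(np.arctan2(d[1],d[0])))
print("tongue tri",tri([A,B],[(300.85,208.6),(297.3,131.3)]))
# ear front/back/edges
print("left ear top back (nose end)", tri([A,B],[a(360,275),b(370,353)]))
print("right ear back", tri([A,B],[a(303,280),b(303,360)]))
print("left ear front", tri([A,B],[a(358,172),b(360,246)]))
for z in (.08,.094):
    print(z,"B ears outer right",onz(B,b(285,300),z),"left",onz(B,b(378,300),z),"mid", onz(B,b(334,302),z))
E
```

```text
A end [0.544 0.01  0.052] far [0.6636 0.0096 0.052 ] heading -0.22323452416970901
B end [0.5425 0.0095 0.052 ] far [0.6601 0.0104 0.052 ] heading 0.42587471035011626
tongue tri (array([0.5869, 0.0115, 0.0974]), [np.float64(0.023477040346836398), np.float64(0.023477040346847586)])
left ear top back (nose end) (array([0.5992, 0.0181, 0.0952]), [np.float64(0.14945437621628502), np.float64(0.1494543762162919)])
right ear back (array([0.6001, 0.0019, 0.094 ]), [np.float64(0.08734404925990426), np.float64(0.08734404925992044)])
left ear front (array([0.5749, 0.0172, 0.0682]), [np.float64(1.147563551919393), np.float64(1.1475635519193872)])
0.08 B ears outer right [ 0.5867 -0.0029  0.08  ] left [0.5879 0.0202 0.08  ] mid [0.5878 0.0092 0.08  ]
0.094 B ears outer right [ 0.586  -0.0013  0.094 ] left [0.5871 0.0205 0.094 ] mid [0.5871 0.0102 0.094 ]
```

```bash
python3 - <<'E'
from h import *
plan([0.55,0.296,0.18],177.2,14)
E
```

```text
pos [0.65150053 0.0231141  0.16403254] heading 177.1797848551843 dh 0.020215144815693975 tilt [ 1.67837834e-03  7.36364187e-05 -9.99998589e-01]
[8.2, 19.1, -1.1] -0.0
[8.2, 19.1, -1.1] -0.0
[8.2, 19.1, -1.1] -0.0
[8.2, 19.1, -1.1] -0.0
[8.2, 19.1, -1.1] -0.0
[8.2, 19.1, -1.1] -0.0
[8.2, 19.1, -1.1] -0.0
[8.2, 19.1, -1.1] -0.0
[8.2, 19.1, -1.1] -0.0
[8.2, 19.1, -1.1] -0.0
[8.2, 19.1, -1.1] -0.0
[8.2, 19.1, -1.1] -0.0
[8.2, 19.1, -1.1] -0.0
[8.2, 19.1, -1.1] -0.0
```

Request:
jog_arm(
  deltas=[8,19,-2,0,0,0,1,8,19,-2,0,0,0,1,8,19,-2,0,0,0,1,8,19,-2,0,0,0,1,8,19,-2,0,0,0,1,8,19,-2,0,0,0,1,8,19,-2,0,0,0,1,8,19,-2,0,0,0,1],
)

```text
time_s: 5.18
eef_pos: [0.5945, 0.179, 0.1802]
tool_rot: [0.078, 3.139, 0.001]
wrist_force: [0.5, -0.3, 0.0]
finger_gap: 0.085
```

Request:
jog_arm(
  deltas=[8,19,0,0,0,0,1,8,19,0,0,0,0,1,9,19,0,0,0,0,1,9,19,0,0,0,0,1,8,20,0,0,0,0,1,8,20,0,0,0,0,1,0,0,0,0,0,0,1,0,0,0,0,0,0,1],
)

```text
time_s: 5.85
eef_pos: [0.5503, 0.2972, 0.1797]
tool_rot: [0.074, 3.139, 0.001]
wrist_force: [-0.2, 0.0, 0.6]
finger_gap: 0.0858
```

```bash
python3 look.py plA pliers_grip
```

```text
5.9 [0.5506 0.2964 0.1796] [-0.9988  0.0485 -0.0011] q6 0.5425542706665978
pliers_grip 0.74 [442.  78. 588. 233.] 4282 [519.1763 150.3043]
pliers_grip 0.58 [256.   6. 371. 229.] 6781 [315.2634 114.7927]
```

View pics/plA.png

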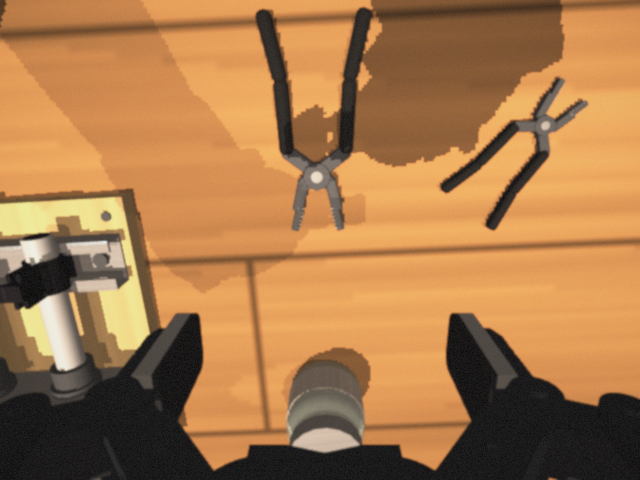

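```bash
python3 - <<'E'
from h import *
np.set_printoptions(precision=4,suppress=True)
d=np.load("pics/plA.npz");c={"intrinsics":d["K"],"extrinsics":d["E"]}
ms=models.regions_of("wrist","pliers_grip")
m=[q for q in ms if q["bbox"][0]<300][0]["pixels"]
uv=np.argwhere(m)[:,::-1]
P=np.array([onz(c,u,.012)[:2] for u in uv])
# axis: bin centres along x of min/max y
def fit(P):
    b=[]
    for x in np.arange(.40,.575,.004):
        s=P[abs(P[:,0]-x)<.003]
        if len(s)>3: b.append((x,(s[:,1].min()+s[:,1].max())/2,s[:,1].max()-s[:,1].min()))
    return np.array(b)
b=fit(P);print(b);k=np.polyfit(b[:,0],b[:,1],1);print("slope deg",np.degrees(np.arctan(k[0])),k)
print("x range",P[:,0].min(),P[:,0].max())
print("pivot",onz(c,(316.5,177),.014))
ct=viewer.get_calibration("top");cs=viewer.get_calibration("scene")
print(tri([c,ct,cs],[(316.5,177),(150+134/3,170+205/3),(220+456/3,230+408/3)]))
E
```

```text
[[0.408  0.2951 0.0805]
 [0.412  0.2957 0.0822]
 [0.416  0.2957 0.0822]
 [0.42   0.2958 0.0804]
 [0.424  0.2959 0.0786]
 [0.428  0.2954 0.0766]
 [0.432  0.2955 0.0749]
 [0.436  0.2953 0.0736]
 [0.44   0.2951 0.071 ]
 [0.444  0.2952 0.0692]
 [0.448  0.2947 0.0671]
 [0.452  0.2948 0.0652]
 [0.456  0.2946 0.0639]
 [0.46   0.2939 0.0621]
 [0.464  0.294  0.0618]
 [0.468  0.294  0.0617]
 [0.472  0.294  0.0614]
 [0.476  0.2937 0.0603]
 [0.48   0.2936 0.0603]
 [0.484  0.2937 0.0599]
 [0.488  0.2932 0.0592]
 [0.492  0.2933 0.0589]
 [0.496  0.2931 0.0589]
 [0.5    0.2928 0.0577]
 [0.504  0.2927 0.0578]
 [0.508  0.2929 0.0571]
 [0.512  0.2927 0.0542]
 [0.516  0.2938 0.0503]
 [0.52   0.2932 0.0387]
 [0.524  0.2934 0.0285]
 [0.528  0.2917 0.0295]
 [0.532  0.2919 0.032 ]
 [0.536  0.2917 0.0338]
 [0.54   0.2915 0.0355]
 [0.544  0.2913 0.0373]
 [0.548  0.2911 0.0391]
 [0.552  0.2913 0.0399]
 [0.556  0.2917 0.0392]
 [0.56   0.2912 0.0394]
 [0.564  0.291  0.0412]
 [0.568  0.2908 0.043 ]
 [0.572  0.2908 0.043 ]]
slope deg -1.8208418159717012 [-0.0318  0.309 ]
x range 0.4065450059357386 0.5727098254934548
pivot [0.5283 0.2918 0.014 ]
(array([0.5278, 0.2921, 0.0155]), [np.float64(0.3204702271301362), np.float64(0.40675543956889226), np.float64(0.1282041154064417)])
```

```bash
python3 - <<'E'
from h import *
plan([0.473,0.2938,0.05],178.2,9)
E
```

```text
pos [0.5509003  0.29560461 0.17928553] heading 177.13686411248227 dh 1.063135887517717 tilt [ 6.70426917e-04 -2.72599924e-05 -9.99999775e-01]
[8.6, -0.6, 14.4] -0.12
[8.6, -0.6, 14.4] -0.12
[8.6, -0.6, 14.4] -0.12
[8.6, -0.6, 14.4] -0.12
[8.6, -0.6, 14.4] -0.12
[8.6, -0.5, 14.4] -0.12
[8.6, -0.5, 14.4] -0.12
[8.6, -0.5, 14.4] -0.12
[8.6, -0.5, 14.4] -0.12
```

Request:
jog_arm(
  deltas=[8.6,-0.6,14,0,0,-1,1,8.6,-0.6,14,0,0,0,1,8.6,-0.6,14,0,0,0,1,8.6,-0.6,14,0,0,0,1,8.6,-0.6,14,0,0,0,0.85,8.6,-0.6,14,0,0,0,0.85,8.6,-0.4,14,0,0,0,0.85,8.6,-0.4,14,0,0,0,0.85,9,-0.4,14,0,0,0,0.85,0,0,0,0,0,0,0.85],
)

```text
time_s: 6.83
eef_pos: [0.4703, 0.2921, 0.0503]
tool_rot: [-0.051, -3.137, 0.004]
wrist_force: [-0.3, -0.7, -0.5]
finger_gap: 0.0727
```

```bash
python3 look.py plB pliers_grip; python3 - <<'E'
from h import *
cv2.imwrite("pics/sceneB.png",cv2.resize(viewer.capture("scene")[220:420,280:520],None,fx=3,fy=3,interpolation=cv2.INTER_CUBIC)[:,:,::-1])
plan([0.473,0.2938,0.0],178.2,5)
E
```

```text
6.8833 [0.4717 0.2927 0.0519] [-0.9995  0.0327  0.0021] q6 0.5881487841424016
pliers_grip 0.92 [240. 135. 415. 423.] 13991 [328.9005 273.8656]
pliers_grip 0.91 [502. 281. 640. 390.] 4632 [587.1099 336.0181]
pliers_grip 0.52 [393.   1. 426.  18.] 318 [407.434    6.3899]
pos [0.47366692 0.29390457 0.05371565] heading 178.12389103527968 dh 0.07610896472030504 tilt [ 1.13157407e-03  4.81056081e-04 -9.99999244e-01]
[0.1, -0.0, 10.7] -0.02
[0.1, -0.0, 10.7] -0.02
[0.1, -0.0, 10.7] -0.02
[0.1, -0.0, 10.7] -0.02
[0.1, -0.0, 10.7] -0.02
```

View pics/plB.png

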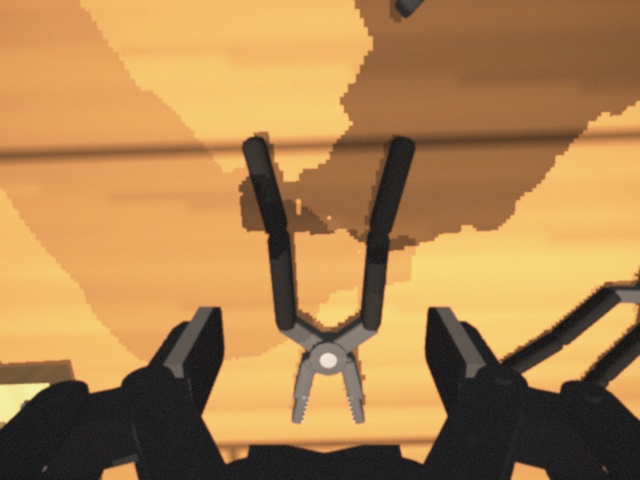

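View pics/sceneB.png

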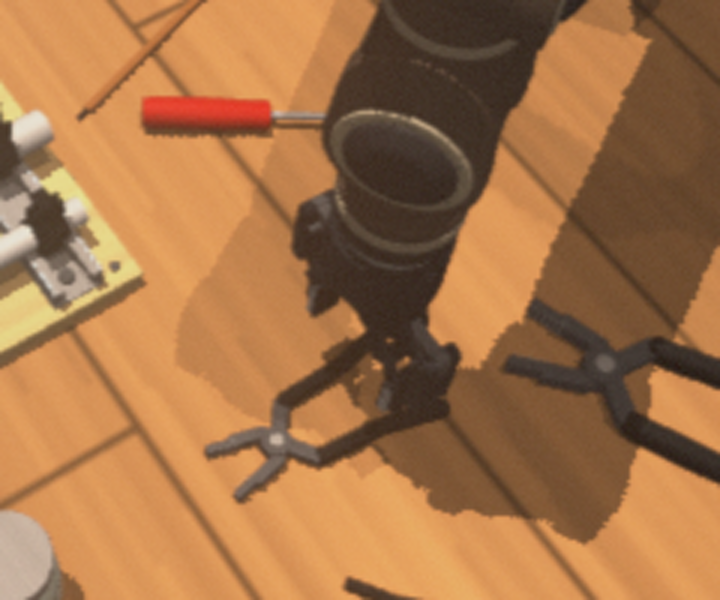

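```bash
python3 - <<'E'
from h import *
np.set_printoptions(precision=4,suppress=True)
d=np.load("pics/plB.npz");c={"intrinsics":d["K"],"extrinsics":d["E"]}
d=np.load("pics/plA.npz");a={"intrinsics":d["K"],"extrinsics":d["E"]}
print("pivot",onz(c,(327.7,360),.014),tri([a,c],[(316.5,177),(327.7,360)]))
print("nose", onz(c,(328,421),.01),"tailmid",onz(c,(328.5,148),.014))
E
```

```text
pivot [0.5286 0.2916 0.014 ] (array([0.5282, 0.2917, 0.0147]), [np.float64(0.15339125092415842), np.float64(0.15339125092424405)])
nose [0.5731 0.2904 0.01  ] tailmid [0.413  0.2955 0.014 ]
```

The pliers lie centred between the open fingers: pivot at (328,360), jaws at (328,421). The pivot triangulates to 15 mm high, which agrees with the text. Descending.

Request:
jog_arm(
  deltas=[0,0,10,0,0,0,0.85,0,0,10,0,0,0,0.85,0,0,10,0,0,0,0.85,0,0,10,0,0,0,0.85,0,0,7,0,0,0,0.85,0,0,4,0,0,0,0.85,0,0,0,0,0,0,0.85],
)

```text
time_s: 7.57
eef_pos: [0.4719, 0.2937, 0.0003]
tool_rot: [-0.05, -3.139, 0.002]
wrist_force: [-0.6, -0.0, 0.3]
finger_gap: 0.073
```

```bash
python3 - <<'E'
from h import *
cv2.imwrite("pics/sceneC.png",cv2.resize(viewer.capture("scene")[300:420,320:480],None,fx=4,fy=4,interpolation=cv2.INTER_CUBIC)[:,:,::-1])
cv2.imwrite("pics/wC.png",viewer.capture("wrist")[:,:,::-1])
print(get_obs())
E
```

```text
{'time_s': 7.6667, 'qpos': array([ 5.56794706e-01,  2.64130614e-01, -3.32207677e-01,  9.74648524e-01,
       -4.10807742e-05,  5.88509522e-01]), 'joint_vel': array([-0.00102422, -0.00935023,  0.01304509,  0.00120901,  0.00124812,
        0.00144041]), 'tau': array([-1.44005628e-02, -4.87600207e+01,  3.16912329e+01, -1.58023549e-02,
       -8.06985900e-04, -9.33640945e-05]), 'eef_pos': array([0.4726935 , 0.2942331 , 0.00171472]), 'tool_rot': array([-4.98132363e-02, -3.14105984e+00,  2.16360996e-04]), 'wrist_force': array([-0.6614297 ,  0.09645477,  0.36148299]), 'torque': array([-0.02298533,  0.02128588, -0.06201061]), 'finger_gap': 0.0724040537886365}
```

View pics/sceneC.png

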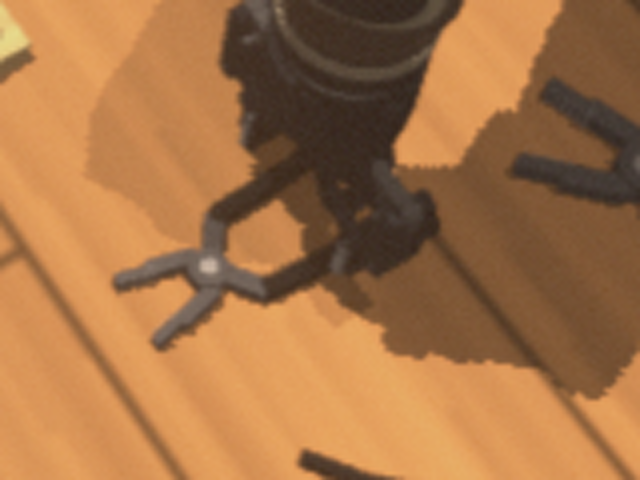

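View pics/wC.png

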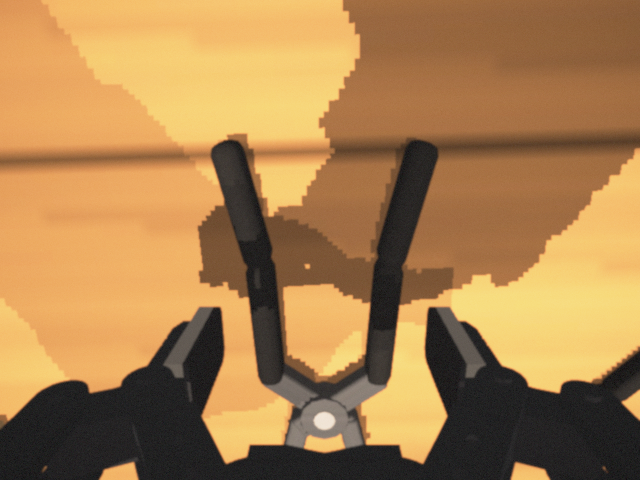

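Request:
jog_arm(
  deltas=[0,0,2,0,0,0,0.8,0,0,2,0,0,0,0.75,0,0,0,0,0,0,0.72,0,0,0,0,0,0,0.7],
)

```text
time_s: 8.0
eef_pos: [0.4727, 0.2942, -0.0021]
tool_rot: [0.05, 3.141, 0.0]
wrist_force: [0.3, 0.3, -0.4]
finger_gap: 0.0594
```

Request:
jog_arm(
  deltas=[0,0,0,0,0,0,0.68,0,0,0,0,0,0,0.66,0,0,0,0,0,0,0.66,0,0,0,0,0,0,0.66],
)

```text
time_s: 8.33
eef_pos: [0.4727, 0.2942, -0.0021]
tool_rot: [0.05, 3.141, 0.0]
wrist_force: [-0.3, 0.2, -0.3]
finger_gap: 0.0564
```

```bash
python3 - <<'E'
from h import *
cv2.imwrite("pics/wD.png",viewer.capture("wrist")[:,:,::-1])
o=get_obs();print(o["eef_pos"],o["wrist_force"],o["torque"],o["finger_gap"])
E
```

```text
[ 0.47271675  0.29419627 -0.00213496] [-0.65968429  0.07752882  0.82021933] [-0.00549035  0.00278024 -0.07122515] 0.05644019074682345
```

View pics/wD.png

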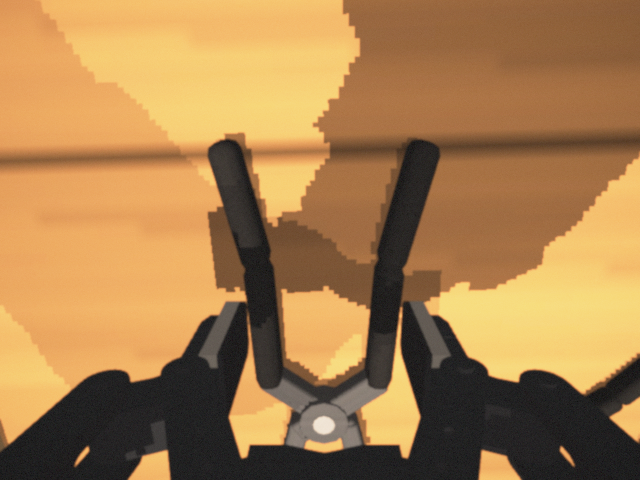

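```bash
python3 - <<'E'
from h import *
cv2.imwrite("pics/sceneD.png",cv2.resize(viewer.capture("scene")[300:420,320:480],None,fx=4,fy=4,interpolation=cv2.INTER_CUBIC)[:,:,::-1])
a=cv2.imread("pics/wC.png")[290:460,180:480];b=cv2.imread("pics/wD.png")[290:460,180:480]
cv2.imwrite("pics/cmp.png",cv2.resize(np.vstack([a,b]),None,fx=1.7,fy=1.7,interpolation=cv2.INTER_CUBIC))
E
```

```text
(no output)
```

View pics/sceneD.png

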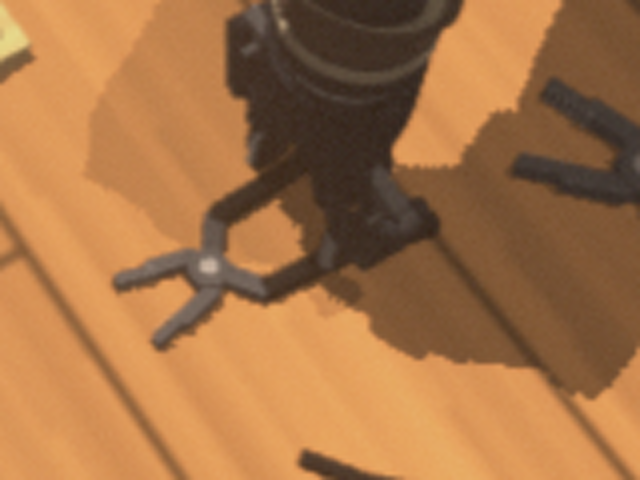

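View pics/cmp.png

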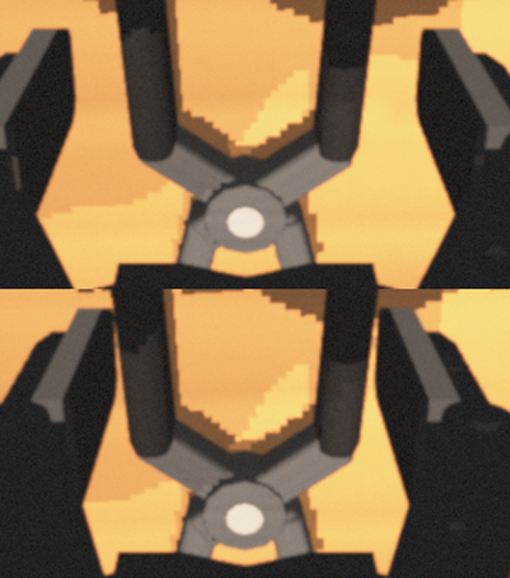

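Request:
jog_arm(
  deltas=[0,0,0,0,0,0,0.64,0,0,0,0,0,0,0.62,0,0,0,0,0,0,0.62],
)

```text
time_s: 8.68
eef_pos: [0.4727, 0.2942, -0.0022]
tool_rot: [-0.05, -3.141, -0.0]
wrist_force: [-1.1, -0.6, 0.3]
finger_gap: 0.0531
```

```bash
python3 - <<'E'
from h import *
cv2.imwrite("pics/wE.png",viewer.capture("wrist")[:,:,::-1])
o=get_obs();print(o["eef_pos"],o["wrist_force"],o["torque"],o["finger_gap"])
E
```

```text
[ 0.47266314  0.29418507 -0.00222183] [-0.5833323  -0.11794321  0.22152483] [-0.08122839 -0.00368078 -0.0088231 ] 0.052895320552699056
```

View pics/wE.png

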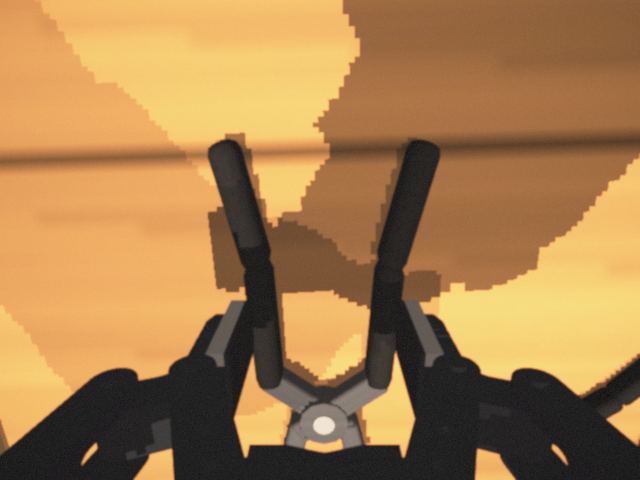

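Request:
jog_arm(
  deltas=[0,0,0,0,0,0,0.8,0,0,0,0,0,0,0.85,0,0,0,0,0,0,0.85,0,0,2,0,0,0,0.85,0,0,2,0,0,0,0.85,0,0,0,0,0,0,0.85],
)

```text
time_s: 9.23
eef_pos: [0.4724, 0.294, -0.0068]
tool_rot: [-0.05, -3.141, 0.001]
wrist_force: [-0.7, -0.3, -0.5]
finger_gap: 0.0726
```

```bash
python3 - <<'E'
from h import *
o=get_obs();print(o["eef_pos"],o["wrist_force"],o["torque"],o["finger_gap"])
a=cv2.imread("pics/wrist0.png")[290:480,80:560];b=cv2.imread("pics/wE.png")[250:440,80:560]
i=np.vstack([a,b]);i=np.clip(255*(i/255.)**0.45,0,255).astype(np.uint8)
cv2.imwrite("pics/cmp2.png",cv2.resize(i,None,fx=1.5,fy=1.5,interpolation=cv2.INTER_CUBIC))
s=cv2.imread("pics/sceneD.png");cv2.imwrite("pics/sceneD2.png",(255*(s/255.)**0.45).astype(np.uint8))
E
```

```text
[ 0.47238979  0.29400328 -0.00677999] [-0.67904426 -0.26462444 -0.51251258] [-0.04731828  0.00736933  0.02161918] 0.07257235870643551
```

View pics/cmp2.png

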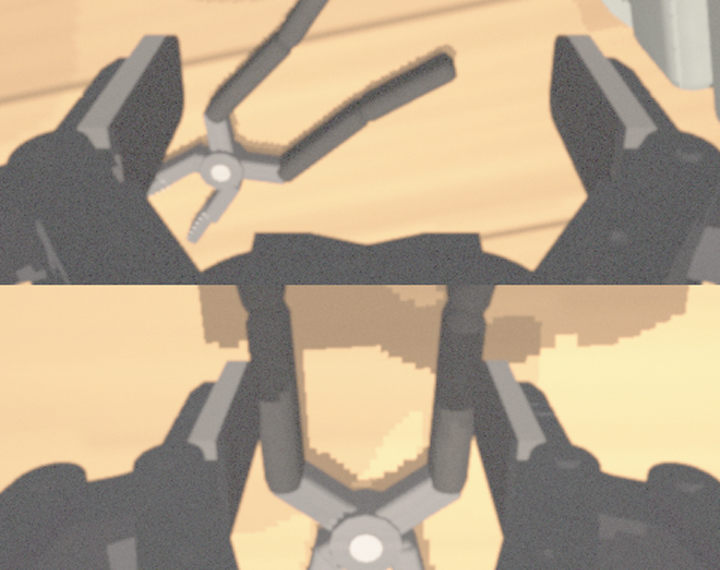

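View pics/sceneD2.png

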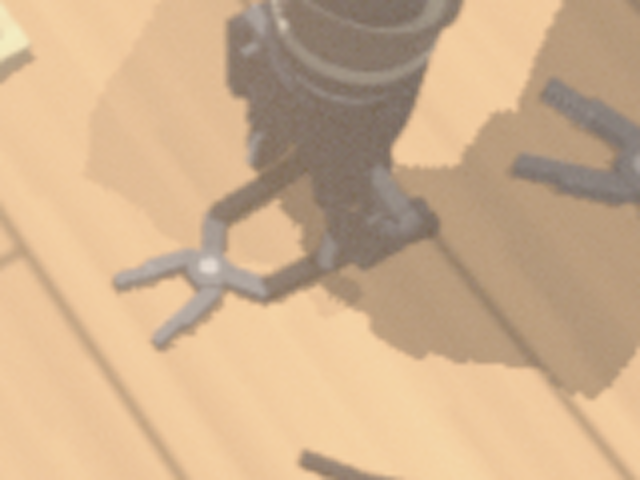

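Request:
jog_arm(
  deltas=[0,0,2,0,0,0,0.85,0,0,2,0,0,0,0.85,0,0,0,0,0,0,0.85],
)

```text
time_s: 9.48
eef_pos: [0.4724, 0.294, -0.0107]
tool_rot: [-0.05, -3.141, 0.001]
wrist_force: [0.4, 0.0, -0.4]
finger_gap: 0.0724
```

```bash
python3 - <<'E'
from h import *
o=get_obs();print(o["eef_pos"],o["wrist_force"],o["torque"],o["finger_gap"])
im=viewer.capture("scene")[300:420,320:480]
w=viewer.capture("wrist");cv2.imwrite("pics/wF.png",w[:,:,::-1])
i=(255*(im/255.)**0.5).astype(np.uint8)
cv2.imwrite("pics/sceneF.png",cv2.resize(i,None,fx=4,fy=4,interpolation=cv2.INTER_CUBIC)[:,:,::-1])
E
```

```text
[ 0.47242809  0.29402755 -0.01072009] [ 0.42154838  0.01313075 -0.37410024] [-0.03249386  0.04390773  0.03484381] 0.07242860360626631
```

View pics/sceneF.png

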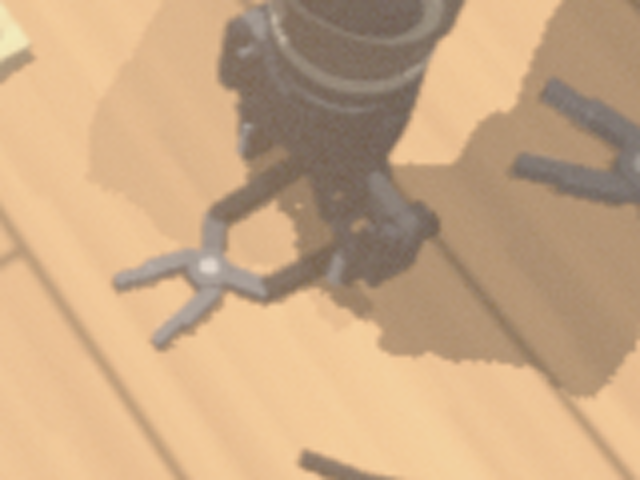

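View pics/wF.png

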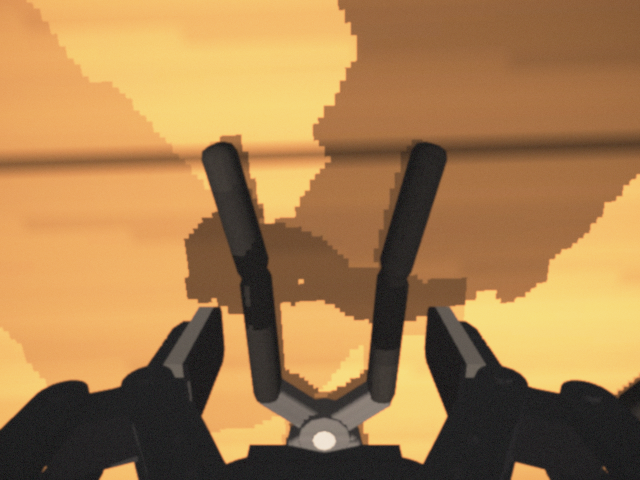

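```bash
python3 - <<'E'
from h import *
cs=viewer.get_calibration("scene");cw=viewer.get_calibration("wrist")
for z in (0.,.01,.02,.03,.04):
  for x in (.461,.484):
    p=[x,.2938+.0362,z];print(z,x,"scene crop",(proj(cs,p)-[320,300])*4,"wrist",proj(cw,p),proj(cw,[x,.2938-.0362,z]))
E
```

```text
0.0 0.461 scene crop [353.06790237 271.25009526] wrist [414.33176702 272.96844178] [233.38832783 278.37393154]
0.0 0.484 scene crop [317.59474355 293.30973119] wrist [412.54829811 324.3098357 ] [238.73372501 329.29991818]
0.01 0.461 scene crop [355.9087435  263.06141064] wrist [419.76650473 283.12416031] [227.9545197  288.80939988]
0.01 0.484 scene crop [320.20918273 285.21911362] wrist [417.65301967 337.00254337] [233.83311642 342.22628215]
0.02 0.461 scene crop [358.78888454 254.75944458] wrist [425.89746682 294.58089083] [221.82783117 300.57552462]
0.02 0.484 scene crop [322.8600321  277.01582145] wrist [423.38268392 351.24914869] [228.33521027 356.72814137]
0.03 0.461 scene crop [361.70914668 246.34183001] wrist [432.86759533 307.60574449] [214.86671066 313.94415137]
0.03 0.484 scene crop [325.54805759 268.69748442] wrist [429.85953615 367.35361021] [222.1237199  373.11222586]
0.04 0.461 scene crop [364.67037414 237.80613346] wrist [440.86183692 322.54432514] [206.88823146 329.26658551]
0.04 0.484 scene crop [328.27404678 260.2616653 ] wrist [437.23992883 385.70469277] [215.05007759 391.77041358]
```

Request:
jog_arm(
  deltas=[0,0,3,0,0,0,0.85,0,0,3,0,0,0,0.85,0,0,3,0,0,0,0.85,0,0,0,0,0,0,0.85],
)

```text
time_s: 9.92
eef_pos: [0.4722, 0.2939, -0.0201]
tool_rot: [-0.05, -3.14, 0.001]
wrist_force: [0.1, 0.1, 0.8]
finger_gap: 0.0724
```

```bash
python3 - <<'E'
from h import *
o=get_obs();print(o["eef_pos"],o["wrist_force"],o["torque"],o["finger_gap"])
im=viewer.capture("scene")[300:420,320:480]
w=viewer.capture("wrist")
i=(255*(im/255.)**0.5).astype(np.uint8);cv2.imwrite("pics/wG.png",w[:,:,::-1])
cv2.imwrite("pics/sceneG.png",cv2.resize(i,None,fx=4,fy=4,interpolation=cv2.INTER_CUBIC)[:,:,::-1])
E
```

```text
[ 0.47219185  0.29385994 -0.02007296] [0.06862018 0.05854668 0.79668198] [-0.0449285   0.01864839  0.02747843] 0.07244496941245156
```

View pics/wG.png

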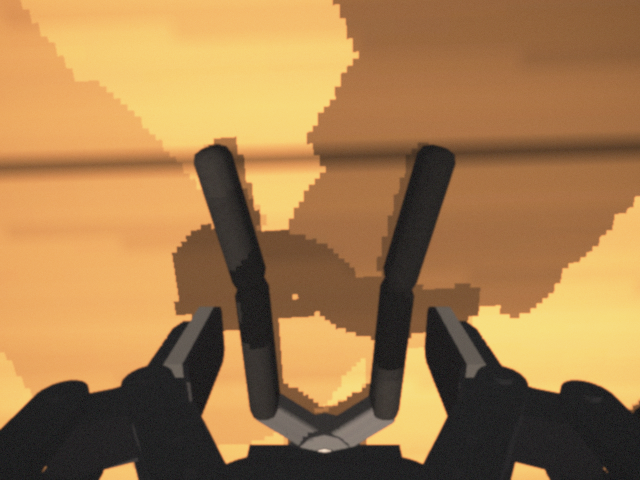

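View pics/sceneG.png

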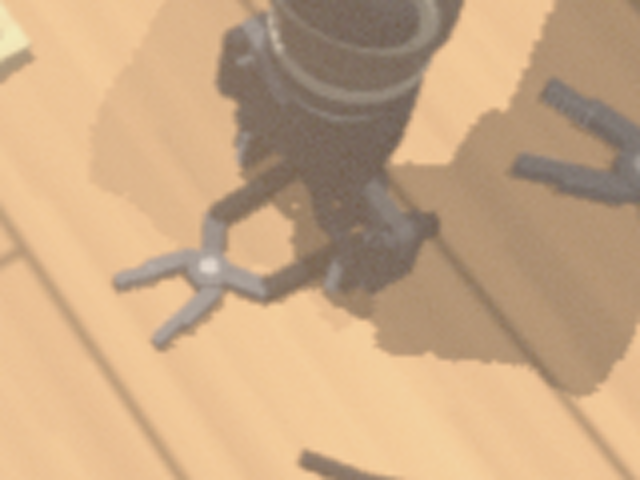

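No contact yet with the TCP at -20 mm, so the open fingers reach about 30 mm less than I took from the text. In the pictures their tips are about 12 mm above the bench. I'll lower a little more and close.

Request:
jog_arm(
  deltas=[0,0,2.5,0,0,0,0.8,0,0,2.5,0,0,0,0.76,0,0,0,0,0,0,0.72,0,0,0,0,0,0,0.7,0,0,0,0,0,0,0.68,0,0,0,0,0,0,0.66,0,0,0,0,0,0,0.66],
)

```text
time_s: 10.6
eef_pos: [0.473, 0.2944, -0.0234]
tool_rot: [0.05, 3.14, 0.001]
wrist_force: [-1.4, -0.2, 7.1]
finger_gap: 0.0567
```

```bash
python3 - <<'E'
from h import *
o=get_obs();print(o["eef_pos"],o["wrist_force"],o["torque"],o["finger_gap"])
w=viewer.capture("wrist")
cv2.imwrite("pics/wH.png",w[:,:,::-1])
E
```

```text
[ 0.47302237  0.29439133 -0.02335882] [-1.43544121 -0.15649219  7.06482164] [-0.20103297  0.32941729  0.04407207] 0.05667366596750249
```

View pics/wH.png

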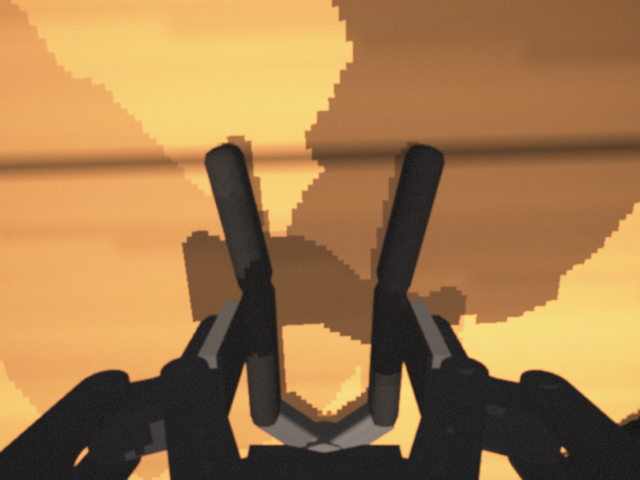

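The handles are now squeezed: the tail ends went from 195–453 px apart to 205–443. The tips press lightly on the bench (7 N). Lifting.

Request:
jog_arm(
  deltas=[0,0,-3,0,0,0,0.65,0,0,-5,0,0,0,0.65,0,0,-8,0,0,0,0.65,0,0,-10,0,0,0,0.65,0,0,-12,0,0,0,0.65,0,0,-12,0,0,0,0.65,0,0,-12,0,0,0,0.65,0,0,-10,0,0,0,0.65,0,0,-8,0,0,0,0.65,0,0,0,0,0,0,0.65],
)

```text
time_s: 11.48
eef_pos: [0.4738, 0.2949, 0.0581]
tool_rot: [0.05, 3.138, 0.003]
wrist_force: [-0.6, 0.5, -1.8]
finger_gap: 0.0559
```

```bash
python3 - <<'E'
from h import *
o=get_obs();print(o["time_s"],o["eef_pos"],o["wrist_force"],o["torque"],o["finger_gap"])
w=viewer.capture("wrist");s=viewer.capture("scene");t=viewer.capture("top")
cv2.imwrite("pics/wI.png",w[:,:,::-1]);cv2.imwrite("pics/sceneI.png",cv2.resize(s[220:420,260:500],None,fx=3,fy=3,interpolation=cv2.INTER_CUBIC)[:,:,::-1])
cv2.imwrite("pics/topI.png",cv2.resize(t[170:310,150:400],None,fx=3,fy=3,interpolation=cv2.INTER_CUBIC)[:,:,::-1])
E
```

```text
11.4833 [0.47375774 0.29485557 0.05809587] [-0.59516833  0.50644389 -1.79594641] [-0.05452728 -0.0076923   0.03481286] 0.055929471874143204
```

View pics/wI.png

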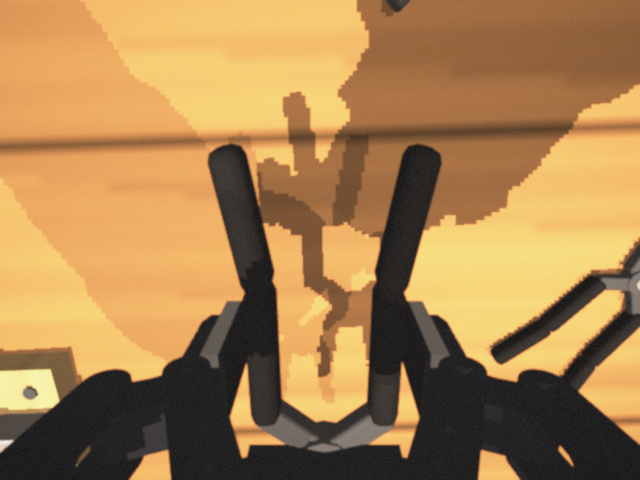

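View pics/sceneI.png

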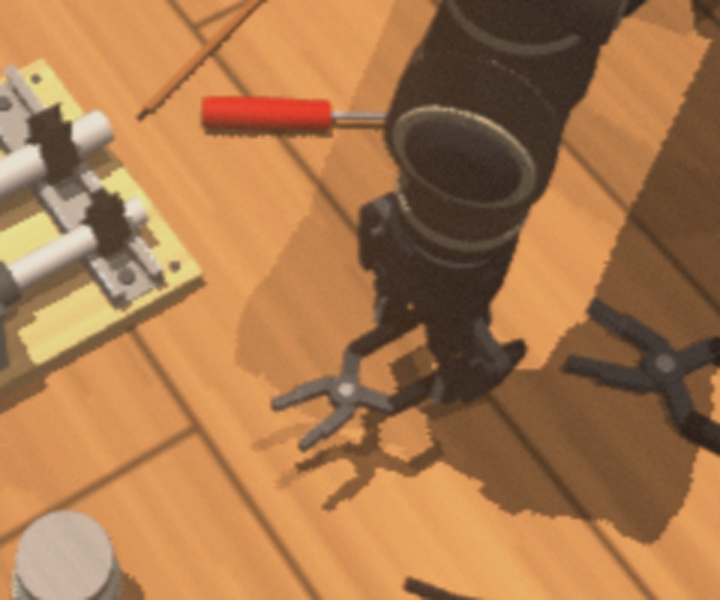

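View pics/topI.png

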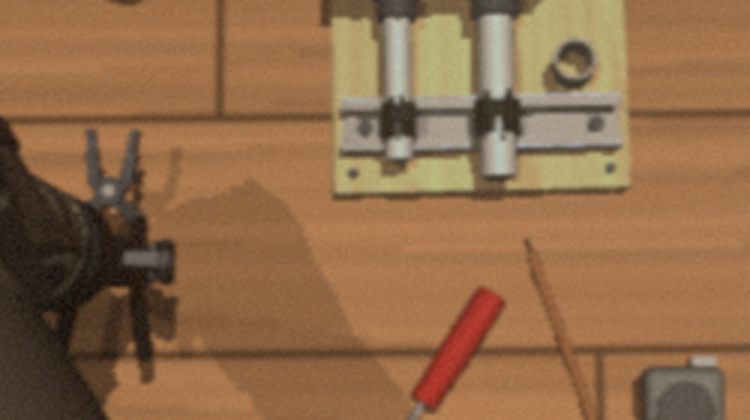

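```bash
python3 - <<'E'
from h import *
np.set_printoptions(precision=4,suppress=True)
ct=viewer.get_calibration("top");cs=viewer.get_calibration("scene")
t=lambda x,y:(150+x/3,170+y/3);s=lambda x,y:(260+x/3,220+y/3)
print("pivot",tri([ct,cs],[t(108,190),s(345,389)]))
print("tipL",tri([ct,cs],[t(91,131),s(303,446)]))
print("tipR",tri([ct,cs],[t(134,131),s(275,406)]))
cw=viewer.get_calibration("wrist");o=get_obs();T=R.from_rotvec(o["tool_rot"]).as_matrix();print(T)
z=o["eef_pos"][2]+.031
print("pivot wrist",onz(cw,(323,449),z+.007),"tails",onz(cw,(228,150),z+.006),onz(cw,(422,150),z+.006))
E
```

```text
pivot (array([0.5293, 0.2928, 0.0927]), [np.float64(0.7427290534667936), np.float64(0.742729053466836)])
tipL (array([0.5733, 0.3081, 0.0862]), [np.float64(0.014874898183498816), np.float64(0.014874898183382628)])
tipR (array([0.573 , 0.2765, 0.0869]), [np.float64(0.19158670456360902), np.float64(0.19158670456344343)])
[[-0.9995  0.0318 -0.0005]
 [ 0.0318  0.9995 -0.0003]
 [ 0.0004 -0.0003 -1.    ]]
pivot wrist [0.5203 0.2916 0.0934] tails [0.4078 0.2665 0.0924] [0.4097 0.3252 0.0924]
```

```bash
python3 - <<'E'
from h import *
np.set_printoptions(precision=4,suppress=True)
ct=viewer.get_calibration("top");cs=viewer.get_calibration("scene")
t=lambda x,y:(150+x/3,170+y/3);s=lambda x,y:(220+x/3,230+y/3)
print("bench tipL",tri([ct,cs],[t(113,154),s(420,466)]))
print("bench tipR",tri([ct,cs],[t(164,154),s(388,423)]))
a=cv2.imread("pics/wH.png")[380:480,220:430];b=cv2.imread("pics/wI.png")[380:480,220:430]
cv2.imwrite("pics/cmp3.png",cv2.resize(np.vstack([a,b]),None,fx=3,fy=3))
g=lambda n:cv2.imread(f"pics/{n}.png",0)[130:300,200:450]
E
```

```text
bench tipL (array([0.5694, 0.311 , 0.007 ]), [np.float64(0.5683247097859166), np.float64(0.568324709786046)])
bench tipR (array([0.5693, 0.2724, 0.0023]), [np.float64(0.10242305956855716), np.float64(0.10242305956855838)])
```

View pics/cmp3.png

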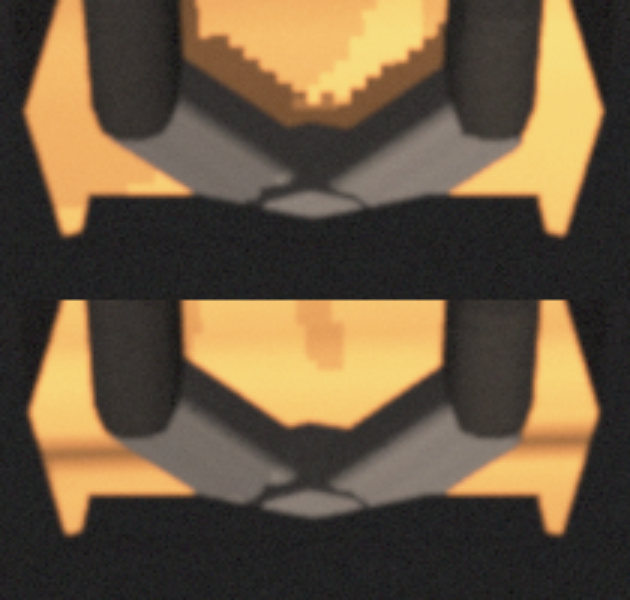

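```bash
python3 - <<'E'
from h import *
plan([0.41,0.011,0.085],180.0,18)
E
```

```text
pos [0.47246746 0.29405099 0.05542018] heading 178.17629027317915 dh 1.8237097268208515 tilt [-4.51192470e-04 -2.74385590e-04 -9.99999861e-01]
[3.0, -15.8, -1.6] -0.1
[3.0, -15.8, -1.6] -0.1
[3.0, -15.8, -1.6] -0.1
[3.1, -15.8, -1.6] -0.1
[3.1, -15.8, -1.6] -0.1
[3.1, -15.8, -1.6] -0.1
[3.1, -15.8, -1.6] -0.1
[3.2, -15.8, -1.6] -0.1
[3.2, -15.8, -1.6] -0.1
[3.2, -15.8, -1.6] -0.1
[3.2, -15.8, -1.6] -0.1
[3.3, -15.8, -1.6] -0.1
[3.3, -15.8, -1.6] -0.1
[3.3, -15.8, -1.6] -0.1
[3.4, -15.7, -1.6] -0.1
[3.4, -15.7, -1.6] -0.1
[3.4, -15.7, -1.6] -0.1
[3.4, -15.7, -1.6] -0.1
```

Request:
jog_arm(
  deltas=[3,-5,-3,0,0,-0.3,0.65,3,-10,-4,0,0,-0.3,0.65,3,-16,-4,0,0,-0.3,0.65,3,-16,-4,0,0,-0.3,0.65,3,-16,-4,0,0,-0.3,0.65,3,-16,-4,0,0,-0.3,0.65,3,-16,-4,0,0,0,0.65,3,-16,-3,0,0,0,0.65,3,-16,0,0,0,0,0.65,3,-16,0,0,0,0,0.65],
)

```text
time_s: 12.47
eef_pos: [0.4406, 0.15, 0.086]
tool_rot: [-0.001, -3.142, 0.0]
wrist_force: [0.7, 0.0, -2.1]
finger_gap: 0.0558
```

Request:
jog_arm(
  deltas=[4,-16,0,0,0,0,0.65,4,-16,0,0,0,0,0.65,4,-16,0,0,0,0,0.65,4,-16,0,0,0,0,0.65,4,-16,0,0,0,0,0.65,4,-16,0,0,0,0,0.65,4,-16,0,0,0,0,0.65,4,-15,0,0,0,0,0.65,0,-8,0,0,0,0,0.65,0,-2,0,0,0,0,0.65],
)

```text
time_s: 13.3
eef_pos: [0.4087, 0.0133, 0.0859]
tool_rot: [-0.004, -3.142, 0.0]
wrist_force: [-0.6, -0.4, -1.4]
finger_gap: 0.0556
```

```bash
python3 - <<'E'
from h import *
w=viewer.capture("wrist");s=viewer.capture("scene");t=viewer.capture("top")
cv2.imwrite("pics/wJ.png",w[:,:,::-1]);cv2.imwrite("pics/sceneJ.png",cv2.resize(s[150:350,220:460],None,fx=3,fy=3,interpolation=cv2.INTER_CUBIC)[:,:,::-1])
cv2.imwrite("pics/topJ.png",cv2.resize(t[160:320,220:420],None,fx=3.7,fy=3.7,interpolation=cv2.INTER_CUBIC)[:,:,::-1])
o=get_obs();print(o["time_s"],o["wrist_force"],o["torque"],o["finger_gap"])
plan([.42,.0112,.049],180,5)
E
```

```text
13.45 [-0.0434599   0.86353844 -2.40588878] [-0.01275908  0.03280529  0.02171655] 0.05570435811828639
pos [0.40939403 0.0146768  0.08583443] heading 179.9604737742667 dh 0.03952622573331155 tilt [ 1.68639234e-04  3.16441396e-04 -9.99999936e-01]
[-2.1, -0.7, 7.4] -0.01
[-2.1, -0.7, 7.4] -0.01
[-2.1, -0.7, 7.4] -0.01
[-2.1, -0.7, 7.4] -0.01
[-2.1, -0.7, 7.4] -0.01
```

View pics/topJ.png

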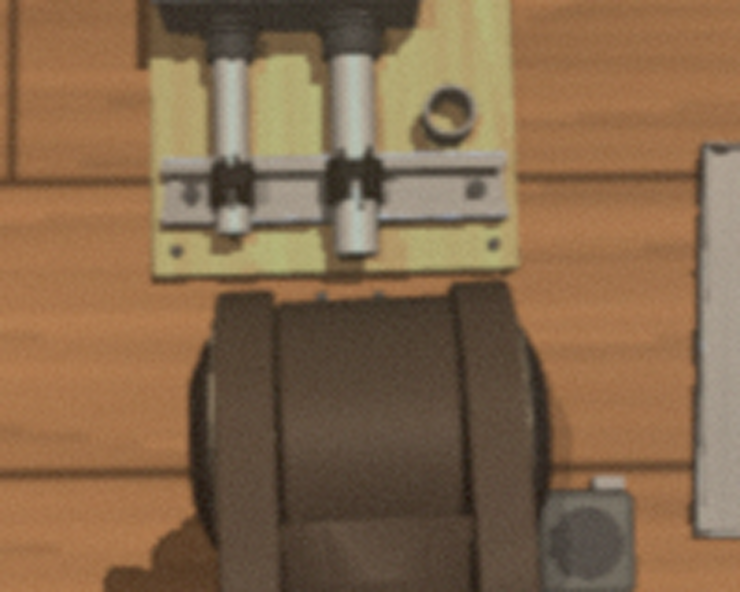

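View pics/sceneJ.png

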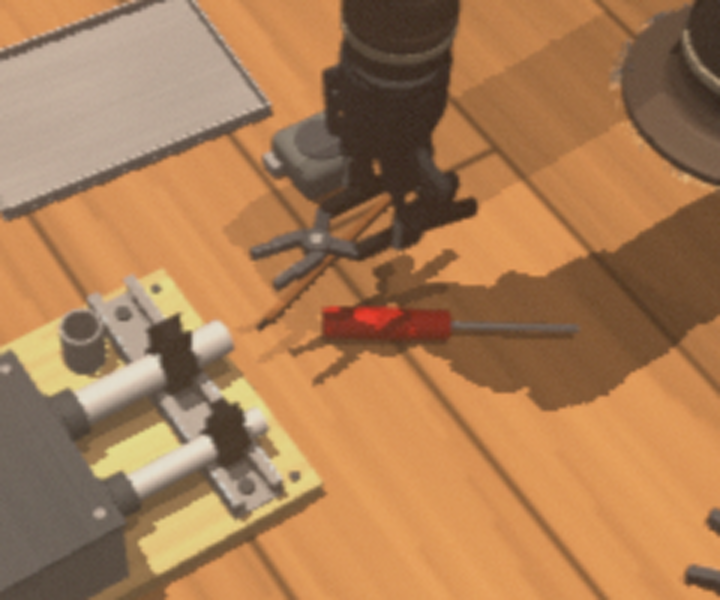

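View pics/wJ.png

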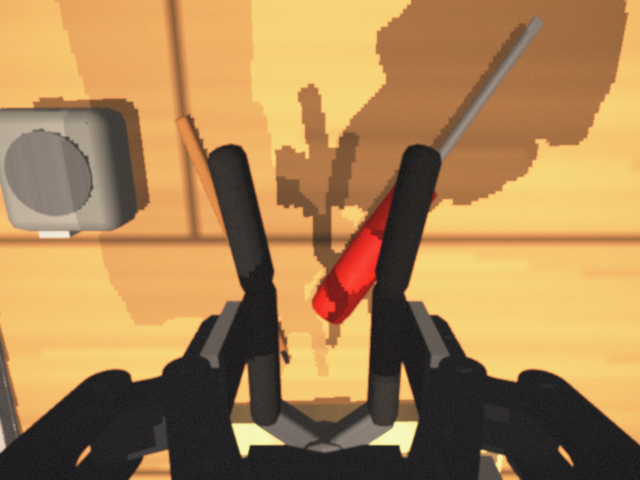

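```bash
python3 - <<'E'
from h import *
np.set_printoptions(precision=4,suppress=True)
ct=viewer.get_calibration("top");t=lambda x,y:(220+x/3.7,160+y/3.7)
print("tips",onz(ct,t(350.5,297),.117)); print("end",onz(ct,t(357.5,245),.052),"clip",onz(ct,t(356,182),.08),"box end",onz(ct,t(352,70),.052))
t=cv2.imread("pics/topJ.png")[150:330,250:450];cv2.imwrite("pics/topJ2.png",cv2.resize(t,None,fx=3.5,fy=3.5))
print(get_obs()["eef_pos"])
E
```

```text
tips [0.5075 0.0148 0.117 ]
end [0.5473 0.0093 0.052 ] clip [0.5812 0.0101 0.08  ] box end [0.6567 0.0112 0.052 ]
[0.4094 0.0147 0.0858]
```

View pics/topJ2.png

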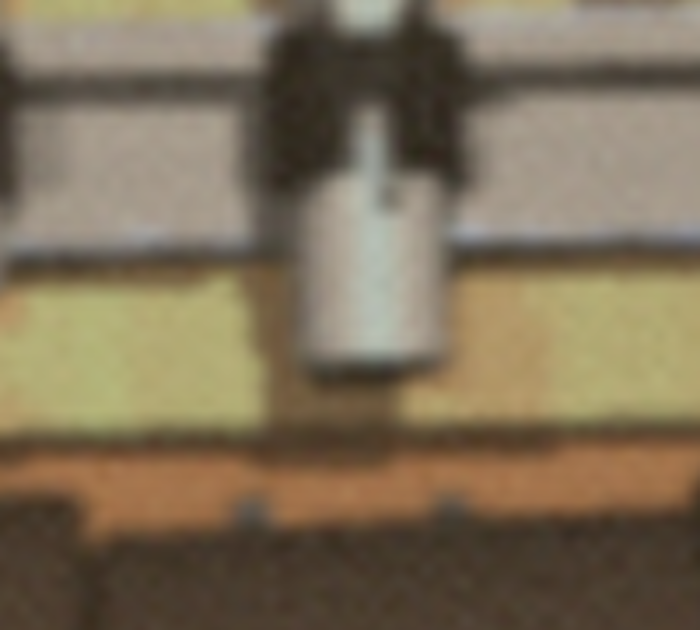

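Request:
jog_arm(
  deltas=[-6,-1,8,0,0,0,0.65,-6,-1,8,0,0,0,0.65,-6,-1,8,0,0,0,0.65,-6,-1,8,0,0,0,0.65,-6,0,4.8,0,0,0,0.65,0,0,0,0,0,0,0.65,0,0,0,0,0,0,0.65],
)

```text
time_s: 14.03
eef_pos: [0.4392, 0.0106, 0.0483]
tool_rot: [-0.0, -3.14, -0.0]
wrist_force: [0.2, -0.6, -1.4]
finger_gap: 0.0557
```

```bash
cat > st.py <<'E'
from h import *
import sys
np.set_printoptions(precision=4,suppress=True)
tag=sys.argv[1]
o=get_obs()
s=viewer.capture("scene");t=viewer.capture("top")
cv2.imwrite(f"pics/scene{tag}.png",cv2.resize(s[200:330,230:390],None,fx=5,fy=4.6,interpolation=cv2.INTER_CUBIC)[:,:,::-1])
cv2.imwrite(f"pics/top{tag}.png",cv2.resize(t[180:280,255:375],None,fx=6,fy=6,interpolation=cv2.INTER_CUBIC)[:,:,::-1])
print(o["time_s"],o["eef_pos"],o["wrist_force"],o["torque"],o["finger_gap"],get_obs()["eef_pos"])
E
python3 st.py K
```

```text
14.0333 [0.4392 0.0106 0.0483] [ 0.2216 -0.5573 -1.4114] [ 0.027   0.0403 -0.0106] 0.055744130359134565 [0.4393 0.0106 0.049 ]
```

View pics/sceneK.png

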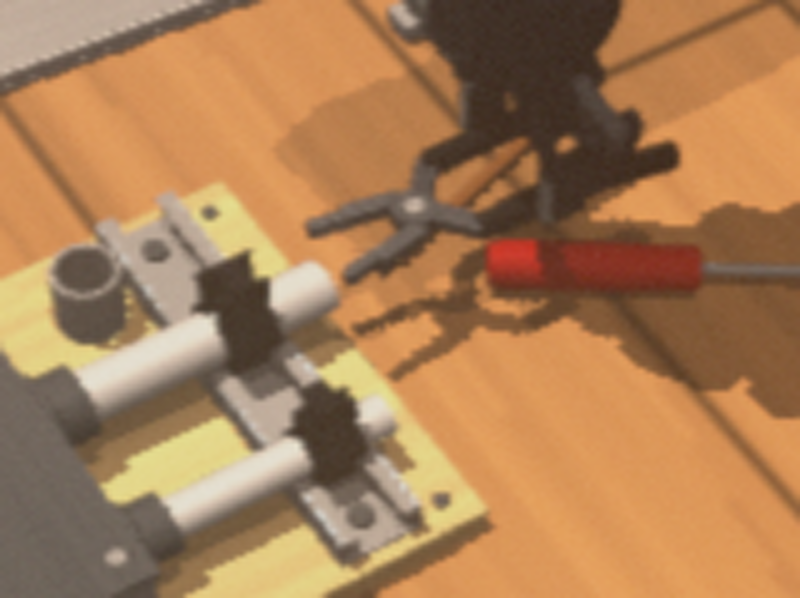

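View pics/topK.png

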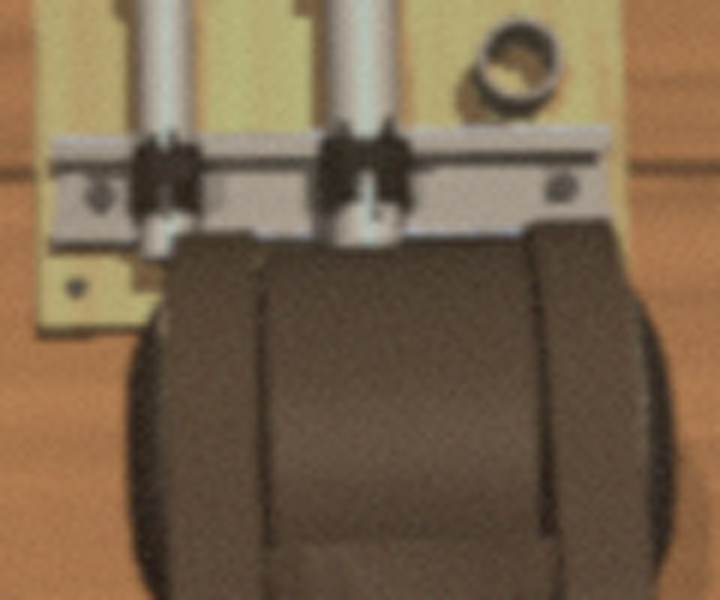

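```bash
python3 - <<'E'
from h import *
np.set_printoptions(precision=1,suppress=True)
cs=viewer.get_calibration("scene")
f=lambda p:(proj(cs,p)-[230,200])*[5,4.6]
for z in (.080,.085,.09): print(z,"tipL",f([.540,.0107+.015,z]),"tipR",f([.540,.0107-.015,z]),"pivot",f([.4943,.0107,z+.003]))
print("condend top",f([.5425,.01,.0655]),"ears top", f([.574,.019,.094]),f([.574,.001,.094]))
E
```

```text
0.08 tipL [345.9 272.1] tipR [310.8 228.4] pivot [416.7 206.1]
0.085 tipL [345.8 266. ] tipR [310.6 222.2] pivot [416.8 199.9]
0.09 tipL [345.8 259.9] tipR [310.4 216. ] pivot [417.  193.7]
condend top [323.  268.8] ears top [269.8 276. ] [248.8 249.2]
```

Jaw tips and ears project where I expect to within 2–3 px. Pliers are level at about 80 mm. Sliding in along the conduit.

Request:
jog_arm(
  deltas=[-5,0,-0.5,0,0,0,0.65,-5,0,-0.5,0,0,0,0.65,-5,0,0,0,0,0,0.65,-5,0,0,0,0,0,0.65,-4,0,0,0,0,0,0.65,-3,0,0,0,0,0,0.65,0,0,0,0,0,0,0.65],
)

```text
time_s: 14.72
eef_pos: [0.4671, 0.0105, 0.0499]
tool_rot: [0.001, 3.141, -0.0]
wrist_force: [-0.2, -0.7, -3.0]
finger_gap: 0.0559
```

```bash
python3 st.py L
```

```text
14.7167 [0.4671 0.0105 0.0499] [-0.1512 -0.7225 -3.0041] [-0.0014  0.0863  0.0075] 0.05589485989450604 [0.4662 0.0105 0.0499]
```

View pics/sceneL.png

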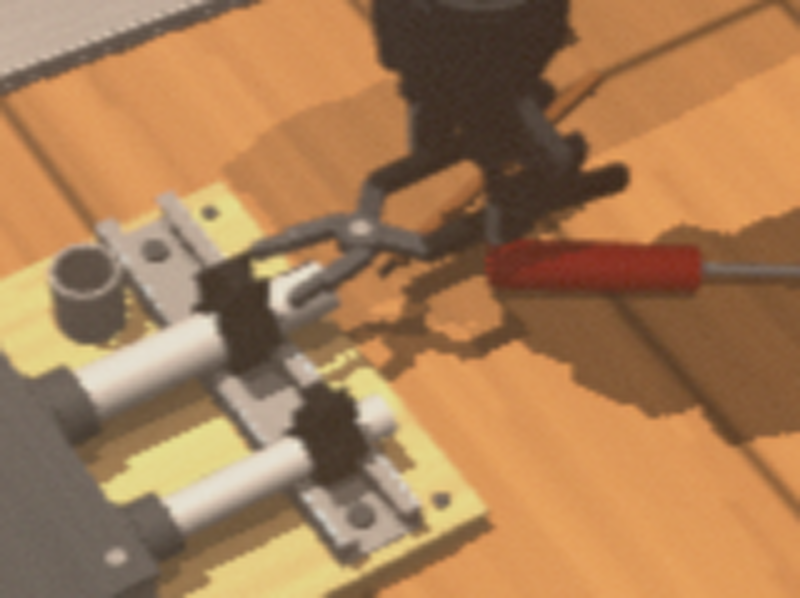

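View pics/topL.png

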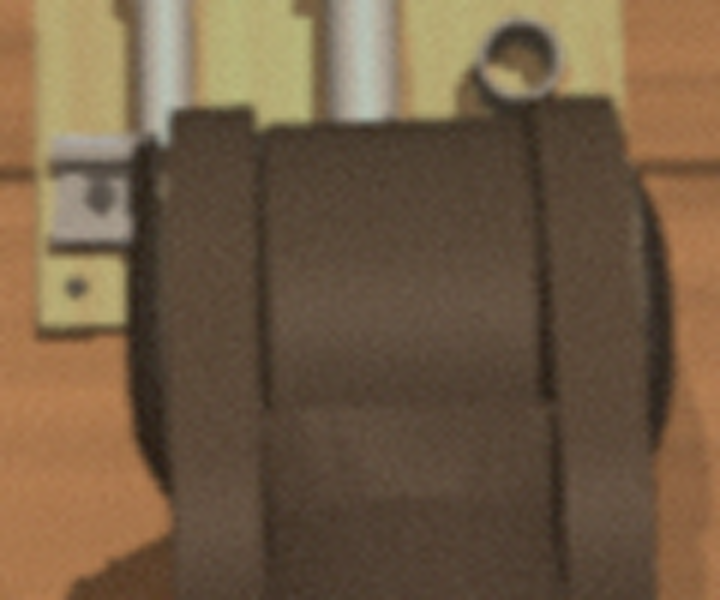

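Request:
jog_arm(
  deltas=[-4,0,0,0,0,0,0.65,-4,0,0,0,0,0,0.65,-4,0,0,0,0,0,0.65,0,0,0,0,0,0,0.65],
)

```text
time_s: 15.15
eef_pos: [0.4794, 0.0105, 0.0501]
tool_rot: [0.001, 3.141, -0.0]
wrist_force: [1.1, 0.0, -1.4]
finger_gap: 0.0561
```

Request:
jog_arm(
  deltas=[-4,0,0,0,0,0,0.65,-4,0,0,0,0,0,0.65,-4,0,0,0,0,0,0.65,-2,0,0,0,0,0,0.65,0,0,0,0,0,0,0.65],
)

```text
time_s: 15.57
eef_pos: [0.4929, 0.0104, 0.0499]
tool_rot: [0.001, 3.141, -0.0]
wrist_force: [0.1, -0.9, -2.2]
finger_gap: 0.0557
```

```bash
python3 st.py M;python3 look.py wM
```

```text
15.5667 [0.4929 0.0104 0.0499] [ 0.1095 -0.8591 -2.2259] [-0.1366 -0.0213  0.0162] 0.05569213354505795 [0.4924 0.0104 0.0499]
15.7167 [0.4923 0.0105 0.0499] [-1.      0.0005  0.0002] q6 0.021797090647825396
```

View pics/sceneM.png

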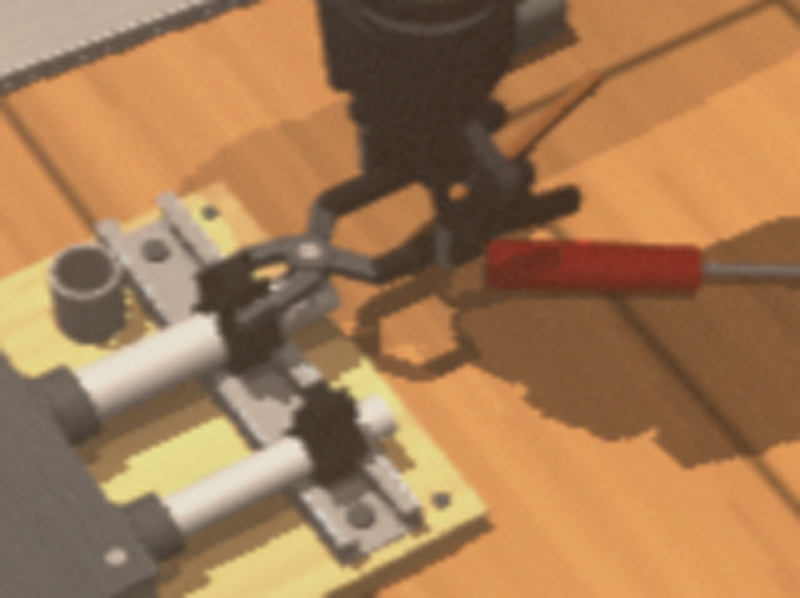

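View pics/wM.png

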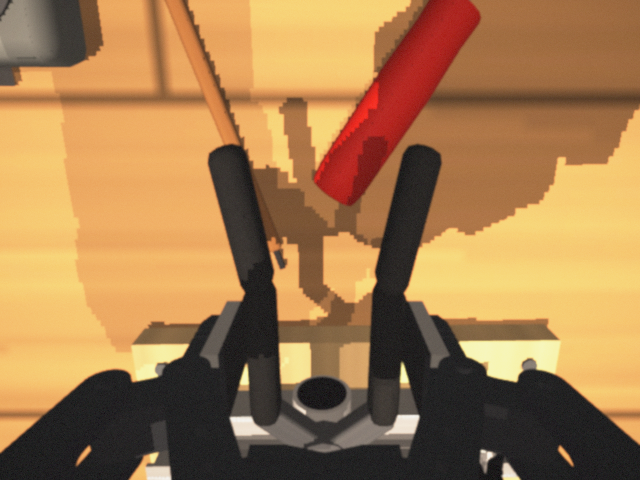

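Left jaw is outside the left ear, forces are about zero, and the conduit end (col 321) lines up with the pivot (col 323). Squeezing gradually, raising a little to make up for the pads swinging forward.

Request:
jog_arm(
  deltas=[0,0,-0.4,0,0,0,0.62,0,0,-0.4,0,0,0,0.6,0,0,-0.4,0,0,0,0.58,0,0,-0.4,0,0,0,0.56,0,0,-0.4,0,0,0,0.54,0,0,-0.4,0,0,0,0.52,0,0,0,0,0,0,0.52],
)

```text
time_s: 16.3
eef_pos: [0.4902, 0.0106, 0.0517]
tool_rot: [-0.0, -3.138, -0.0]
wrist_force: [-5.8, -1.1, -1.9]
finger_gap: 0.0449
```

```bash
python3 st.py N;python3 look.py wN
```

```text
16.3 [0.4902 0.0106 0.0517] [-5.7543 -1.0586 -1.924 ] [-0.3225  1.3115 -0.0861] 0.04491000013899284 [0.4902 0.0106 0.0517]
16.45 [0.4902 0.0106 0.0517] [-1.      0.0002  0.0039] q6 0.02168058256264478
```

View pics/sceneN.png

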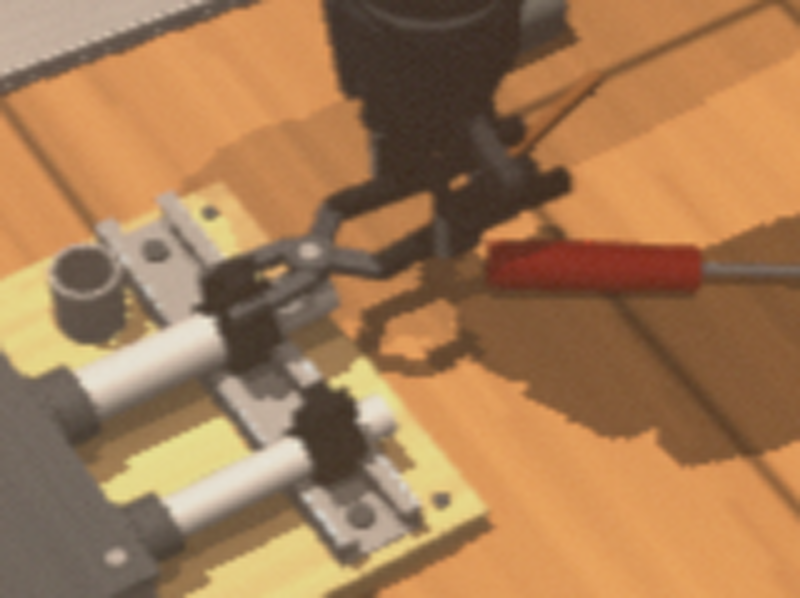

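View pics/wN.png

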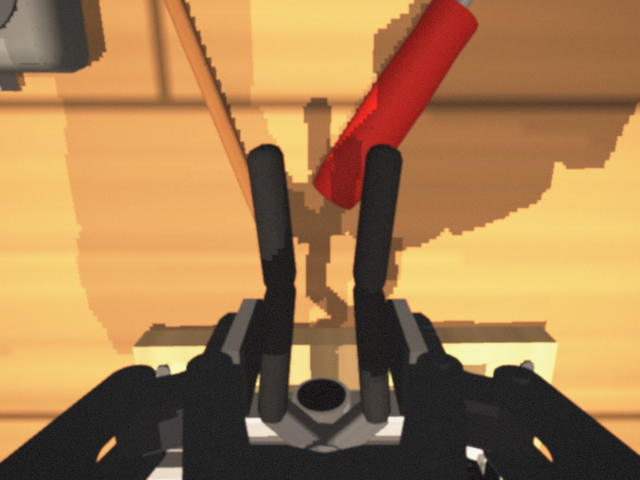

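Request:
jog_arm(
  deltas=[0,0,-0.4,0,0,0,0.5,0,0,-0.4,0,0,0,0.48,0,0,-0.4,0,0,0,0.46,0,0,-0.4,0,0,0,0.44,0,0,0,0,0,0,0.43,0,0,0,0,0,0,0.42,0,0,0,0,0,0,0.42],
)

```text
time_s: 17.03
eef_pos: [0.4887, 0.0105, 0.0528]
tool_rot: [-0.0, -3.135, 0.0]
wrist_force: [-8.6, -2.8, -1.0]
finger_gap: 0.0361
```

```bash
python3 st.py O;python3 look.py wO snap_tongue
```

```text
17.0333 [0.4887 0.0105 0.0528] [-8.6294 -2.8291 -1.0476] [-0.3817  1.9445 -0.0084] 0.03609682095591764 [0.4887 0.0105 0.0528]
17.1833 [0.4888 0.0105 0.0528] [-1.      0.0001  0.0065] q6 0.02152912895873655
```

View pics/sceneO.png

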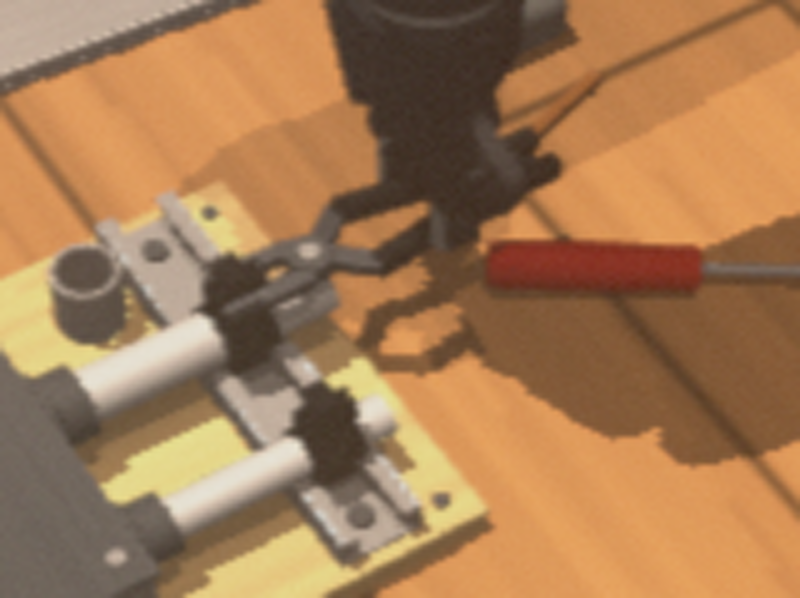

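View pics/wO.png

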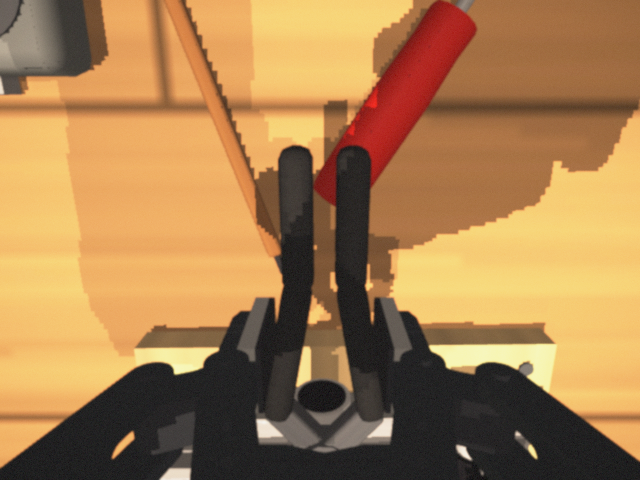

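Request:
jog_arm(
  deltas=[0,0,0,0,0,0,0.41,0,0,0,0,0,0,0.4,0,0,0,0,0,0,0.39,0,0,0,0,0,0,0.38,0,0,0,0,0,0,0.38,0,0,0,0,0,0,0.38],
)

```text
time_s: 17.73
eef_pos: [0.4885, 0.0103, 0.0527]
tool_rot: [-0.001, -3.135, 0.001]
wrist_force: [-10.7, -2.3, -0.7]
finger_gap: 0.0329
```

```bash
python3 st.py P; python3 -c "
import cv2
a=[cv2.imread(f'pics/scene{k}.png')[220:400,150:380] for k in 'MOP']
cv2.imwrite('pics/cmp4.png',cv2.resize(cv2.hconcat(a),None,fx=1.15,fy=2))"
```

```text
17.7333 [0.4885 0.0103 0.0527] [-10.7291  -2.3376  -0.6553] [-0.4498  2.1415 -0.1556] 0.032870352271209345 [0.4885 0.0103 0.0527]
```

View pics/cmp4.png

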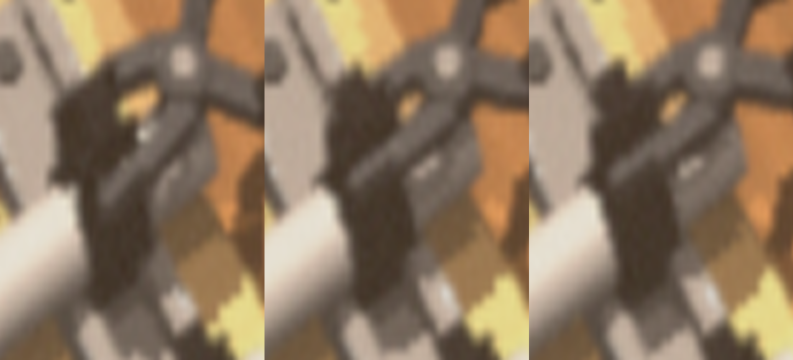

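Request:
jog_arm(
  deltas=[0,0,0,0,0,0,0.4,0,0,0.4,0,0,0,0.44,0,0,0.4,0,0,0,0.48,0,0,0.5,0,0,0,0.52,0,0,0.5,0,0,0,0.56,0,0,0.5,0,0,0,0.6,0,0,0.5,0,0,0,0.63,0,0,0.5,0,0,0,0.65,0,0,0,0,0,0,0.65],
)

```text
time_s: 18.58
eef_pos: [0.4924, 0.0106, 0.0506]
tool_rot: [0.0, 3.142, 0.0]
wrist_force: [0.1, -0.6, -1.9]
finger_gap: 0.0557
```

```bash
python3 st.py Q; python3 look.py wQ; python3 -c "
import cv2
a=[cv2.imread(f'pics/scene{k}.png')[220:400,150:380] for k in 'MPQ']
cv2.imwrite('pics/cmp5.png',cv2.resize(cv2.hconcat(a),None,fx=1.15,fy=2))"
```

```text
18.5833 [0.4924 0.0106 0.0506] [ 0.1492 -0.63   -1.8932] [-0.0695 -0.0119 -0.0285] 0.05567387753280459 [0.4923 0.0105 0.0507]
18.7333 [0.4924 0.0106 0.0507] [-1.      0.0003 -0.0001] q6 0.021728395013951258
```

View pics/cmp5.png

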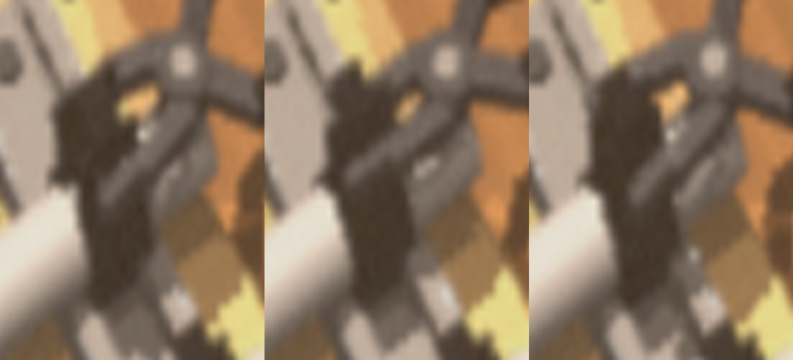

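View pics/wQ.png

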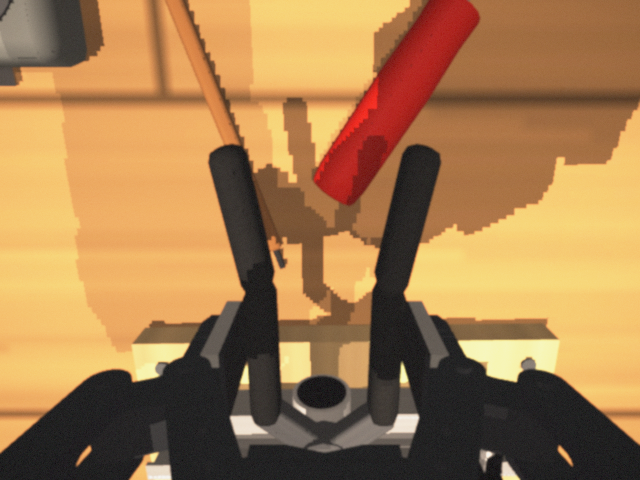

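Jaws are reopened and the pliers still held square. I'll back out along the conduit and check whether the clip stayed shut.

Request:
jog_arm(
  deltas=[4,0,0,0,0,0,0.65,6,0,0,0,0,0,0.65,8,0,0,0,0,0,0.65,10,0,0,0,0,0,0.65,10,0,0,0,0,0,0.65,12,0,-4,0,0,0,0.65,12,0,-6,0,0,0,0.65,12,0,-8,0,0,0,0.65,12,0,-10,0,0,0,0.65,6,0,-6,0,0,0,0.65],
)

```text
time_s: 19.57
eef_pos: [0.3983, 0.0106, 0.0854]
tool_rot: [-0.001, -3.142, -0.0]
wrist_force: [-1.0, -0.8, -2.1]
finger_gap: 0.0556
```

```bash
python3 st.py R; python3 - <<'E'
from h import *
s=cv2.imread("pics/sceneR.png");s0=cv2.resize(cv2.imread("pics/scene0.png")[200:330,230:390],None,fx=5,fy=4.6,interpolation=cv2.INTER_CUBIC)
t=cv2.imread("pics/topR.png");t0=cv2.resize(cv2.imread("pics/top0.png")[180:280,255:375],None,fx=6,fy=6,interpolation=cv2.INTER_CUBIC)
cv2.imwrite("pics/cmp6.png",cv2.resize(np.vstack([np.hstack([s0[220:460,150:400],s[220:460,150:400]]),np.hstack([t0[80:280,80:330],t[80:280,80:330]])]),None,fx=1.5,fy=1.3))
E
```

```text
19.5667 [0.3983 0.0106 0.0854] [-1.0279 -0.7542 -2.1499] [ 0.0179  0.0018 -0.0532] 0.05562037017433572 [0.3999 0.0106 0.0858]
```

View pics/cmp6.png

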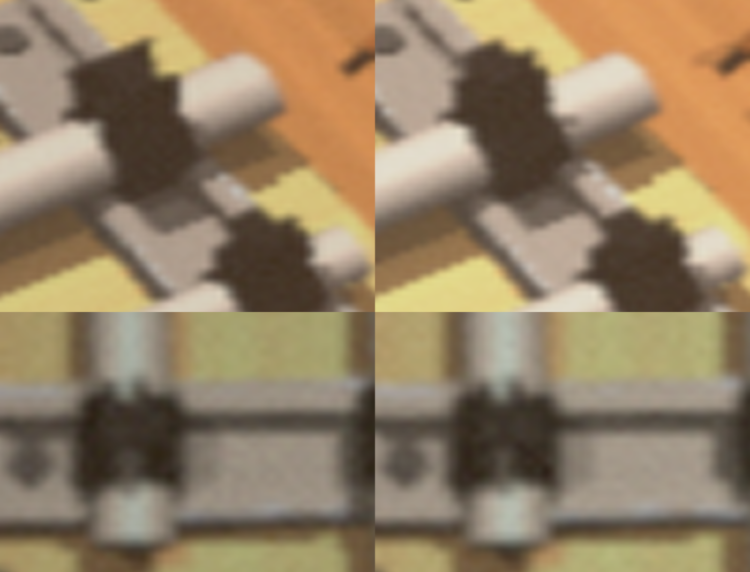

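The clip's outline changed: it now looks like the shut one beside it. I'll check closer with the wrist camera on the way to the tray.

Request:
jog_arm(
  deltas=[-4,-3,-16,0,0,0,0.65,-8,-6,-20,0,0,0,0.65,-14,-6,-20,0,0,0,0.65,-16,-6,-20,0,0,0,0.65,-18,-6,-20,0,0,0,0.65,-18,-7,-18,0,0,0,0.65,-18,-7,-16,0,0,0,0.65,-18,-7,-14,0,0,0,0.65,-18,-7,-12,0,0,0,0.65,-18,-7,-6,0,0,0,0.65],
)

```text
time_s: 20.5
eef_pos: [0.5522, -0.052, 0.2476]
tool_rot: [0.001, 3.14, -0.0]
wrist_force: [1.1, 0.2, 0.0]
finger_gap: 0.0557
```

Request:
jog_arm(
  deltas=[-14,-6,0,0,0,0,0.65,-6,-3,0,0,0,0,0.65,0,0,0,0,0,0,0.65,0,0,0,0,0,0,0.65],
)

```text
time_s: 20.83
eef_pos: [0.5699, -0.0605, 0.2456]
tool_rot: [-0.001, -3.14, -0.001]
wrist_force: [0.6, -0.9, -1.9]
finger_gap: 0.0554
```

```bash
python3 look.py wS clip_left clip_right snap_tongue tray_middle
```

```text
20.8833 [ 0.5696 -0.0603  0.246 ] [-1.      0.0004  0.0015] q6 -0.10514658659249328
clip_left 0.52 [210. 143. 318. 450.] 11618 [256.9233 296.5046]
clip_right 0.46 [384. 199. 392. 211.] 29 [387.4138 204.7586]
snap_tongue 0.48 [398.   1. 467.  70.] 2251 [430.1884  30.7788]
tray_middle 0.61 [  0.   0. 176. 239.] 39268 [ 83.9911 117.9685]
tray_middle 0.3 [338.   0. 378. 112.] 1066 [358.2505  51.0197]
```

View pics/wS.png

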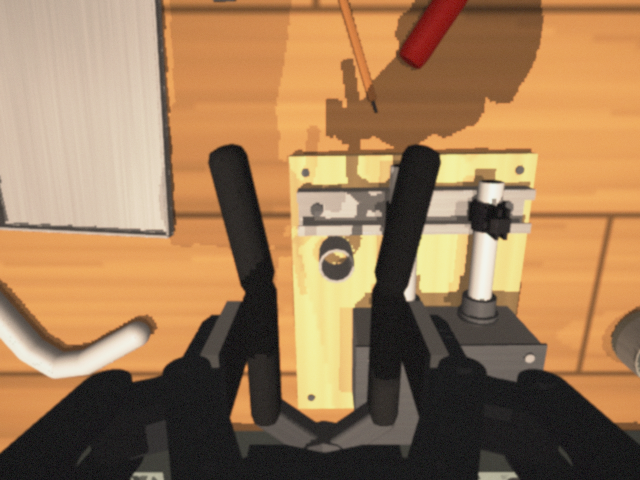

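Request:
jog_arm(
  deltas=[0,-10,0,0,0,0,0.65,0,-14,0,0,0,0,0.65,0,-14,3,0,0,0,0.65,0,-10,2,0,0,0,0.65,0,0,0,0,0,0,0.65],
)

```text
time_s: 21.5
eef_pos: [0.5699, -0.1112, 0.2409]
tool_rot: [-0.005, -3.141, 0.001]
wrist_force: [-0.4, -0.0, -2.2]
finger_gap: 0.0555
```

```bash
python3 look.py wT clip_left clip_right snap_tongue; python3 -c "
import cv2
a=cv2.imread('pics/wT.png')[140:320,370:620];cv2.imwrite('pics/wT2.png',cv2.resize(a,None,fx=3.1,fy=3.1,interpolation=cv2.INTER_CUBIC))"
```

```text
21.55 [ 0.5699 -0.1101  0.2411] [-1.      0.003   0.0009] q6 -0.187870098056885
clip_left 0.98 [469. 205. 495. 246.] 566 [480.2173 226.5424]
clip_right 0.67 [440. 201. 478. 249.] 936 [457.8697 219.6368]
snap_tongue 0.8 [468. 223. 491. 236.] 389 [479.0771 230.9486]
```

View pics/wT2.png

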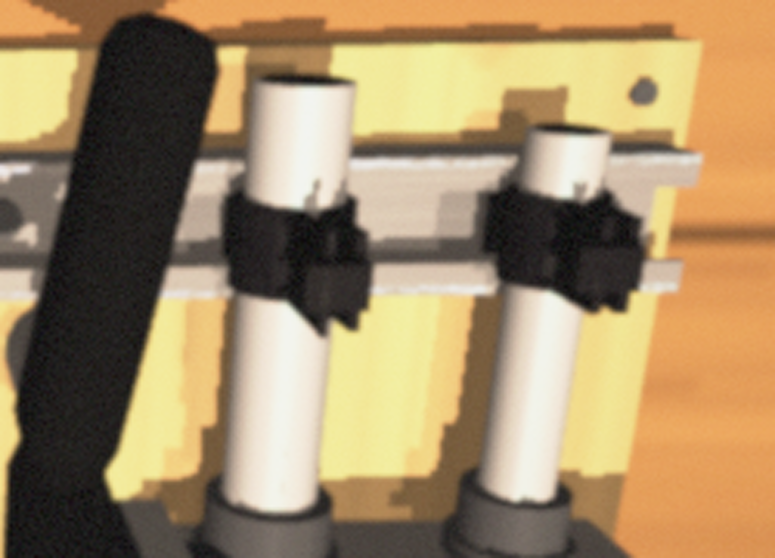

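View pics/wT.png

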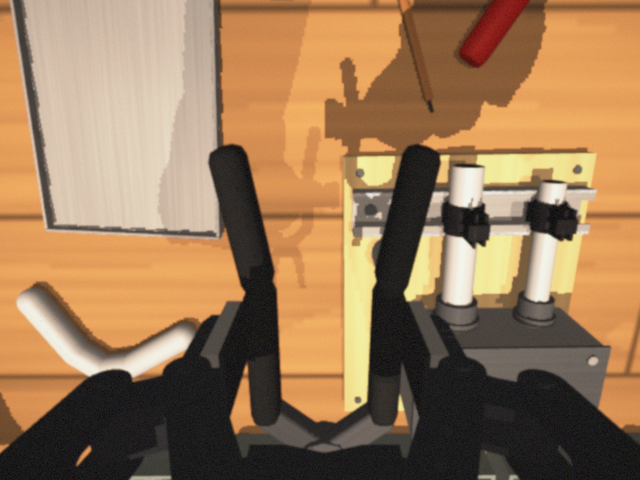

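The clip now matches the shut neighbour: ears together, tongue flat. Next I'll find the tray.

```bash
python3 - <<'E'
from h import *
np.set_printoptions(precision=4,suppress=True)
d=np.load("pics/wT.npz");c={"intrinsics":d["K"],"extrinsics":d["E"]}
print("far corners",onz(c,(47,232),.01),onz(c,(221,238),.01))
ct=viewer.get_calibration("top")
for uv in [(408,199.5),(481,201.5),(481,307),(407.5,305)]: print(uv,onz(ct,uv,.012))
im=cv2.imread("pics/top0.png")[185:320,390:500];cv2.imwrite("pics/tray.png",cv2.resize(im,None,fx=5,fy=4.4,interpolation=cv2.INTER_CUBIC))
E
```

```text
far corners [ 0.6118 -0.3851  0.01  ] [ 0.6187 -0.214   0.01  ]
(408, 199.5) [ 0.6147 -0.2082  0.012 ]
(481, 201.5) [ 0.608 -0.381  0.012]
(481, 307) [ 0.3609 -0.3678  0.012 ]
(407.5, 305) [ 0.3676 -0.1982  0.012 ]
```

View pics/tray.png

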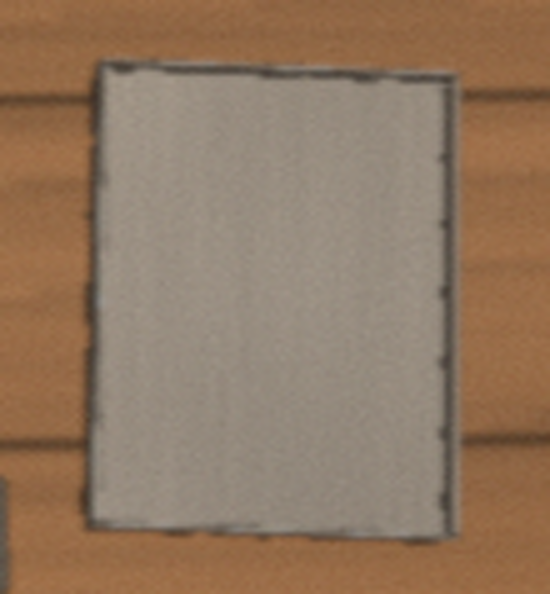

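```bash
python3 - <<'E'
from h import *
plan([.474,-.2914,.10],177.6,14)
E
```

```text
pos [ 0.57022565 -0.10856731  0.24164556] heading 179.9584622567434 dh -2.358462256743394 tilt [-1.41564287e-04  2.76180573e-04 -9.99999952e-01]
[6.9, -13.1, 10.1] 0.17
[6.8, -13.1, 10.1] 0.17
[6.8, -13.1, 10.1] 0.17
[6.7, -13.1, 10.1] 0.17
[6.7, -13.1, 10.1] 0.17
[6.7, -13.2, 10.1] 0.17
[6.6, -13.2, 10.1] 0.17
[6.6, -13.2, 10.1] 0.17
[6.6, -13.2, 10.1] 0.17
[6.5, -13.2, 10.1] 0.17
[6.5, -13.3, 10.1] 0.17
[6.4, -13.3, 10.1] 0.17
[6.4, -13.3, 10.1] 0.17
[6.4, -13.3, 10.1] 0.17
```

Request:
jog_arm(
  deltas=[3,-6,4,0,0,0.2,0.65,5,-10,8,0,0,0.2,0.65,7,-13,10,0,0,0.2,0.65,7,-13,10,0,0,0.2,0.65,7,-13,10,0,0,0.2,0.65,7,-13,10,0,0,0.2,0.65,7,-13,10,0,0,0.2,0.65,7,-13,10,0,0,0.2,0.65,7,-13,10,0,0,0.2,0.65,7,-13,10,0,0,0.2,0.65],
)

```text
time_s: 22.53
eef_pos: [0.5036, -0.2277, 0.1491]
tool_rot: [0.055, 3.141, -0.0]
wrist_force: [-0.4, -0.1, -2.4]
finger_gap: 0.0558
```

Request:
jog_arm(
  deltas=[7,-13,10,0,0,0.2,0.65,7,-13,10,0,0,0.2,0.65,6,-13,10,0,0,0,0.65,6,-13,10,0,0,0,0.65,3,-9,7,0,0,0,0.65,0,-3,3,0,0,0,0.65,0,0,0,0,0,0,0.65],
)

```text
time_s: 23.12
eef_pos: [0.4722, -0.2903, 0.0989]
tool_rot: [-0.068, -3.14, -0.001]
wrist_force: [-0.0, 0.2, -1.2]
finger_gap: 0.0559
```

```bash
python3 look.py wU tray_middle; python3 - <<'E'
from h import *
plan([.474,-.2914,0],177.6,9)
E
```

```text
23.1667 [ 0.4727 -0.29    0.0996] [-0.9991  0.0425  0.0001] q6 -0.5079304059827126
pos [ 0.47306302 -0.28988733  0.10000876] heading 177.5929648183629 dh 0.0070351816370930464 tilt [ 4.66442053e-04  1.20691939e-04 -9.99999884e-01]
[-0.1, -0.2, 11.1] -0.0
[-0.1, -0.2, 11.1] -0.0
[-0.1, -0.2, 11.1] -0.0
[-0.1, -0.2, 11.1] -0.0
[-0.1, -0.2, 11.1] -0.0
[-0.1, -0.2, 11.1] -0.0
[-0.1, -0.2, 11.1] -0.0
[-0.1, -0.2, 11.1] -0.0
[-0.1, -0.2, 11.1] -0.0
```

View pics/wU.png

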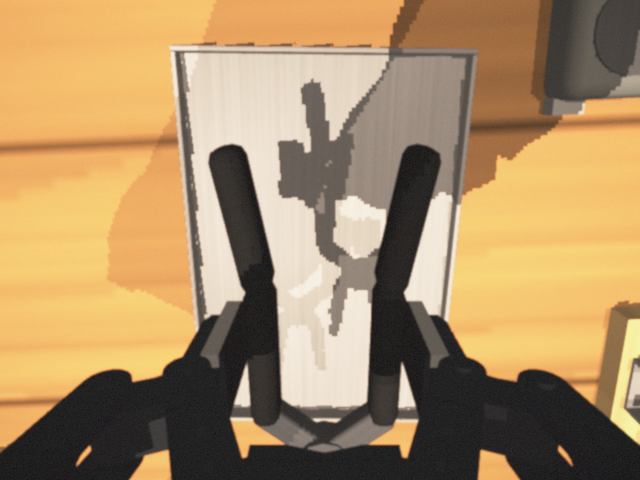

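```bash
python3 - <<'E'
from h import *
np.set_printoptions(precision=4,suppress=True)
d=np.load("pics/wU.npz");c={"intrinsics":d["K"],"extrinsics":d["E"]}
print([onz(c,u,.014) for u in [(172,47),(477,50),(437,415),(215,413)]])
E
```

```text
[array([ 0.3618, -0.3694,  0.014 ]), array([ 0.3706, -0.2023,  0.014 ]), array([ 0.6126, -0.2153,  0.014 ]), array([ 0.6038, -0.3752,  0.014 ])]
```

The tray surrounds the pliers evenly, with its centre at (0.487, -0.291). Lowering.

Request:
jog_arm(
  deltas=[0,0,8,0,0,0,0.65,0,0,14,0,0,0,0.65,0,0,16,0,0,0,0.65,0,0,16,0,0,0,0.65,0,0,16,0,0,0,0.65,0,0,16,0,0,0,0.65,0,0,12,0,0,0,0.65,0,0,8,0,0,0,0.65,0,0,4,0,0,0,0.65,0,0,0,0,0,0,0.65],
)

```text
time_s: 24.05
eef_pos: [0.4725, -0.2896, -0.011]
tool_rot: [-0.065, -3.14, -0.001]
wrist_force: [-1.4, 0.0, -1.3]
finger_gap: 0.0554
```

Request:
jog_arm(
  deltas=[0,0,2,0,0,0,0.65,0,0,2,0,0,0,0.65,0,0,2,0,0,0,0.65,0,0,0,0,0,0,0.65],
)

```text
time_s: 24.38
eef_pos: [0.4728, -0.2902, -0.0162]
tool_rot: [0.066, 3.141, -0.0]
wrist_force: [0.2, 0.2, -2.5]
finger_gap: 0.0556
```

Request:
jog_arm(
  deltas=[0,0,1,0,0,0,0.65,0,0,1,0,0,0,0.65,0,0,1,0,0,0,0.65,0,0,0,0,0,0,0.65],
)

```text
time_s: 24.72
eef_pos: [0.4726, -0.2901, -0.0195]
tool_rot: [-0.066, -3.141, -0.0]
wrist_force: [0.1, -0.3, -2.2]
finger_gap: 0.0554
```

Request:
jog_arm(
  deltas=[0,0,0.7,0,0,0,0.65,0,0,0.7,0,0,0,0.65,0,0,0,0,0,0,0.65],
)

```text
time_s: 24.97
eef_pos: [0.4727, -0.2902, -0.0201]
tool_rot: [0.066, 3.141, -0.0]
wrist_force: [-1.9, 1.1, 2.8]
finger_gap: 0.0555
```

Contact with the tray floor felt at TCP -20 mm, as predicted. Letting go slowly.

Request:
jog_arm(
  deltas=[0,0,0.4,0,0,0,0.67,0,0,0.4,0,0,0,0.69,0,0,0.4,0,0,0,0.71,0,0,0.3,0,0,0,0.73,0,0,0,0,0,0,0.78,0,0,0,0,0,0,0.84,0,0,0,0,0,0,0.9,0,0,0,0,0,0,0.9,0,0,0,0,0,0,0.9],
)

```text
time_s: 25.72
eef_pos: [0.4726, -0.2901, -0.0224]
tool_rot: [-0.066, -3.141, -0.0]
wrist_force: [-0.1, -0.1, 0.1]
finger_gap: 0.0772
```

```bash
python3 look.py wV; python3 - <<'E'
from h import *
o=get_obs();print(o["wrist_force"],o["finger_gap"])
cv2.imwrite("pics/sceneV.png",cv2.resize(viewer.capture("scene")[90:290,170:410],None,fx=3,fy=3,interpolation=cv2.INTER_CUBIC)[:,:,::-1])
E
```

```text
25.7667 [ 0.4726 -0.2901 -0.0223] [-0.9991  0.0422  0.0002] q6 -0.5082803376868295
[ 0.11530658  0.49432069 -0.64689318] 0.07666984512493603
```

View pics/wV.png

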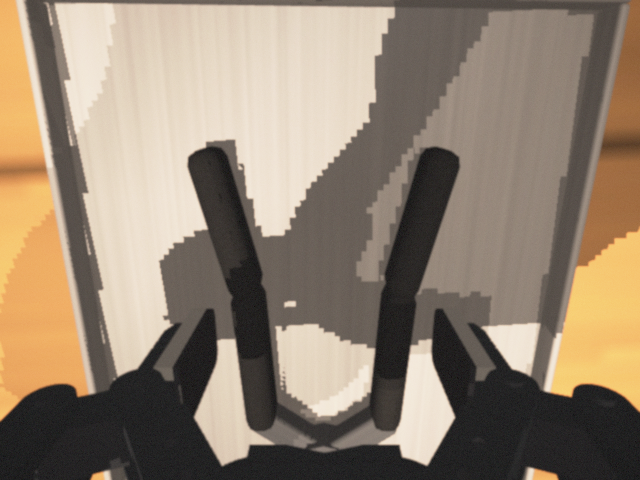

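Pliers are released and lie flat with both pads clear. Lifting straight up.

Request:
jog_arm(
  deltas=[0,0,-3,0,0,0,0.9,0,0,-6,0,0,0,0.9,0,0,-10,0,0,0,0.9,0,0,-15,0,0,0,0.9,0,0,-20,0,0,0,0.9,0,0,-20,0,0,0,0.9,0,0,-20,0,0,0,0.9,10,0,-20,0,0,0,0.9,20,0,-20,0,0,0,0.9,20,0,-15,0,0,0,0.9],
)

```text
time_s: 26.65
eef_pos: [0.423, -0.2883, 0.1295]
tool_rot: [0.065, 3.139, -0.002]
wrist_force: [0.2, 0.5, 0.3]
finger_gap: 0.0772
```

Request:
jog_arm(
  deltas=[25,0,-15,0,0,0,0.9,25,0,-10,0,0,0,0.9,25,0,-10,0,0,0,0.9,20,0,-5,0,0,0,0.9,10,0,0,0,0,0,0.9,0,0,0,0,0,0,0.9,0,0,0,0,0,0,0.9],
)

```text
time_s: 27.23
eef_pos: [0.3181, -0.2838, 0.1672]
tool_rot: [0.068, 3.14, -0.001]
wrist_force: [0.7, -0.5, -0.1]
finger_gap: 0.0768
```

```bash
python3 - <<'E'
from h import *
np.set_printoptions(precision=4,suppress=True)
o=get_obs();print(o["time_s"],o["eef_pos"],o["wrist_force"])
s=viewer.capture("scene");t=viewer.capture("top")
cv2.imwrite("pics/sceneW.png",s[:,:,::-1]);cv2.imwrite("pics/topW.png",t[:,:,::-1])
cv2.imwrite("pics/cW.png",np.vstack([cv2.resize(s[130:330,170:390],(720,340)),cv2.resize(t[170:320,250:500],(720,260))])[:,:,::-1])
E
```

```text
27.2333 [ 0.3181 -0.2838  0.1672] [ 0.7263 -0.5283 -0.0784]
```

View pics/topW.png

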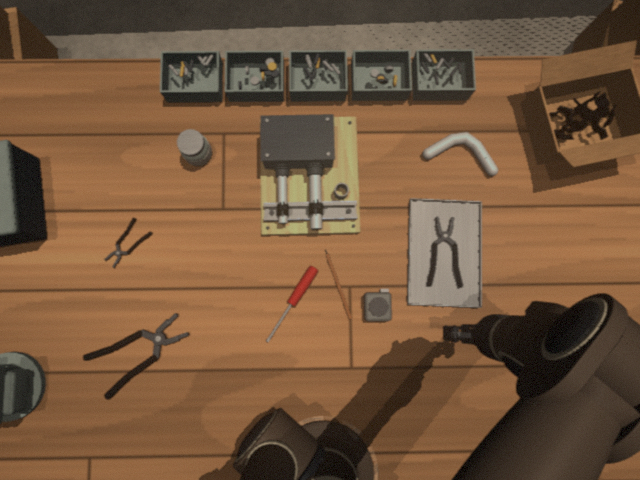

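View pics/sceneW.png

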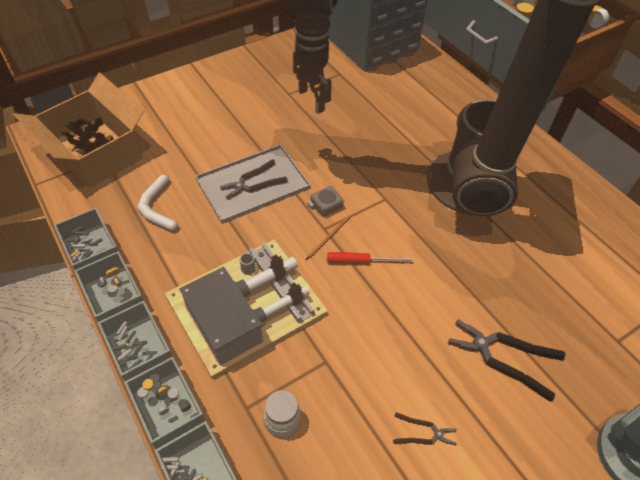

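View pics/cW.png

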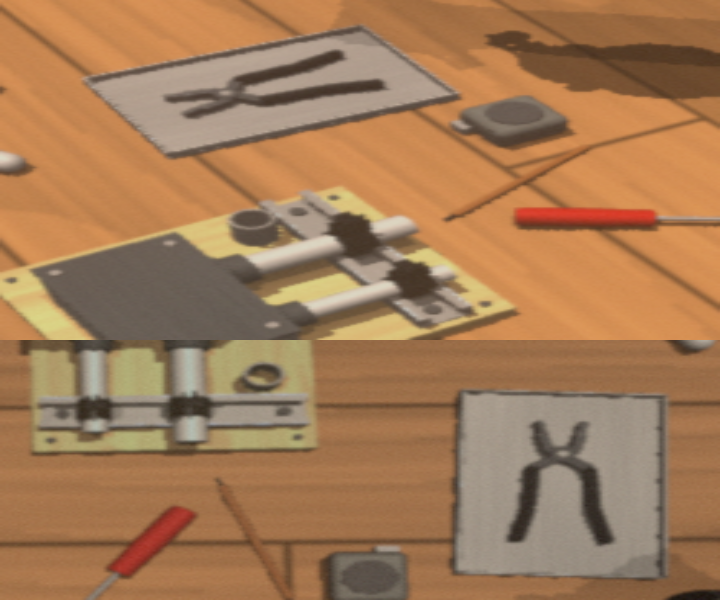

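Pliers lie flat in the middle of the tray, the clip looks shut, and everything else is where it was at the start. Handing in.

```bash
python3 -c "
from workcell import robot
print(robot.finish_job())"
```

```text
the job is handed in; nothing more can be done
None
```

I squeezed the clip's ears shut with the middle-sized pliers, then laid the pliers flat in the steel tray and let go. I handed the job in at about 27 s, and it gave no verdict.

**Clip:** The handles were closed to 33 mm, and the clip kept its shut shape after I opened the jaws and backed out. The wrist picture shows its ears together and the tongue down, like the shut clip beside it. I judged this from pictures only, because nothing reads the joint angles.

**Pliers:** I felt the tray floor (about 5 N) before opening the fingers. The last top and scene pictures show the pliers lying well inside the tray walls. The gripper is clear of them and the wrist force is near zero.

**Other things:** By eye, the last pictures show the screwdriver, pencil, tape measure, coupling, jar and elbow where they were at the start.

**Checks that disagreed:**
- **Finger reach:** the open fingertips sat about 30 mm behind the TCP, not the 13 mm I took from the text. My first close passed above the handles without touching them, so I went lower and gripped again.
- **Squeeze:** there was a side force of up to 11 N along the conduit, and the tool gave way by about 4 mm. It went back once the jaws opened.
- **Measurement:** the camera views differed by 1–5 mm, which was within the room available.

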